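# Lift the check weight off the scale with tongs

### The job

The bench scale must be zeroed: take the clear glass bell off the brass check weight on the scale and stand it upright, centred on the round cork mat. Then pick up the tongs, close their tips on the weight and lift it up well clear of the pan (a hand's width, about 10 cm), and finish there, still holding the tongs closed on the lifted weight. The gripper must never touch the weight itself, do not tip the weight or the bell over, and leave everything else on the counter where it is.

Things in the scene. Friction and masses are not known exactly. Their poses are not given: they have to be found in the camera images.
- bell: clear glass dust bell, an upturned cup, 64 mm across, wall 4 mm, closed flat on top at 62 mm height, with a round glass knob (24 mm across, from 66 to 86 mm height) in the middle of its top; about 180 g. At the start it stands over the weight on the scale's pan. Origin: centre of its open underside, z up
- bell_knob (a point): middle of the bell's knob, 76 mm above the bell's underside
- mat: round cork mat, 84 mm across, 3 mm thick, fixed to the counter. Origin: centre of its underside
- scale: low grey bench scale, 180 mm (its x) by 170 mm (its y), fixed to the counter, with a round aluminium pan 130 mm across; the pan's flat rigid top is the highest part, 50 mm above the counter. Origin: centre of its underside
- pan (a point): centre of the top face of the scale's pan, z up
- weight: brass check weight, 100 g: upright cylinder 22 mm across and 28 mm high, above it a 10 mm neck and a 15 mm knob, 42 mm high in all. Stands upright on the pan, under the bell. Origin: centre of its underside, z up
- weight_mid (a point): point on the weight's axis 16 mm above its underside, where the tongs should hold it
- tongs: steel spring tongs lying on the counter, 200 mm long, about 100 g: two upright flat strips 24 mm high, 3 mm thick, joined by a hinge block at the rear. Origin: on the underside, mid-length, midway between the strips: the place to grip them, strip to strip, near the centre of mass (outer width here 56 mm open, 36 mm when holding the weight). x points to the tips, z up; hinges at x = -90 mm
- tongs_tip (a point): point midway between the two tips, 90 mm ahead (x) of the tongs' origin, 12 mm above their underside; the tip ends lie 13 mm further on. Tip inner faces are shallow rubber vees. The gap between the tips grows 2 mm for each 1 mm of outer width at the origin: 22 mm when holding the weight, 61 mm open
- tongs_left (a joint): closing angle of the tongs' left arm (the right arm does the same): 0 fully open, 0.11 rad when the tips are 22 mm apart, 0.17 at most. Springs push each arm outwards at the tongs' origin with about 6 N when open and 9 N when closed on the weight, so that tongs held part-closed can be carried in the grip
- cup: steel pour cup, 72 mm across the rim, 70 mm high, standing on the counter, to be left alone. Origin: centre of its underside
- scoop: green enamel scoop, 100 by 69 mm blade up to 45 mm high with a handle, about 190 mm long, to be left alone. Origin: on its underside, 30 mm behind the middle of the blade; the blade points along +x and the handle along -x
- jar: closed glass jar, 72 mm across, 110 mm high, to be left alone. Origin: centre of its underside
- bar: black nylon leveling bar, 240 mm (its y) by 30 mm by 12 mm high, to be left alone. Origin: centre of its underside
- tin0: round aluminium sample tin, 60 mm across, 35 mm high, to be left alone. Origin: centre of its underside
- tin1: a second tin just like it, to be left alone. Origin: centre of its underside
There are look-alikes about, which are no part of the job. There is more than one size of the tongs; the job needs the middle-sized.

How it is judged:
By the outcome, as a careful person would: the job done as asked, in the order asked, and still so for the second after the job is handed in, while the arm keeps its last pose, push and grip.
It also fails if it takes over 72 s, if anything falls off the work surface, if the arm or the gripper's body presses on something with over 40 N, if the wrist force passes 120 N, or if a joint passes its speed limit or range.

### The arm

A 6-joint arm with a two-finger parallel gripper is mounted at the origin on the work surface. World frame = base frame: x ahead of the robot, y to its left, z up, the work surface at z = 0. Lengths are in m, angles in rad, forces in N, time in s.
With the tool pointing down it reaches from about 0.325 to 0.85 m from the base axis. Payload 15.5 kg.
Tool frame: the origin (TCP) lies at the centre of the arm's flange, where the gripper is bolted on; the fingertips stand 191 mm ahead of it and the grasp point (between the pads) lies 172 mm ahead of it; z points along the fingers, y is the direction in which the jaws open and shut (so a half turn about z gives the same grasp; the last joint's range is limited). The gripper opens to 91 mm and grips with 3 to 60 N. Pads are 32 mm wide; open, the fingers measure 118 mm over their backs; the gripper's body (76 mm by 178 mm) begins 60 mm behind the grasp point.
Start: joints at [1.147, 0.494, 1.345, -0, 1.302, -0.096], TCP at [0.201, 0.592, 0.405] pointing down, gripper open.
Joint ranges: [-2.91, 2.91], [-0.82, 2.16], [0.22, 2.67], [-1.22, 4.37], [0.12, 2.79], [-3.08, 3.08]. Speed limits (rad/s): [1.89, 1.89, 2.57, 3.01, 3.01, 3.01].

### API

Orientations are given as a unit quaternion [w, x, y, z].
In Python, from rig import r gives the robot as it stands. The module is installed in compiled form; this text tells all that it offers.
- The arm moves only by the tool move_arm, never from a script. Its argument "motion" is a list of rows, each an object with "linear": the shift along the tool's x, y, z in m, a list of three; "roll": the turn about the tool's z in rad. In form: [{"linear": [dx, dy, dz], "roll": roll}, ...]. A call has 1 to 5 rows; each row is the pose to reach, as a shift and turn from the pose commanded when the call began, along the tool's axes at that moment; what a row does not reach only later rows make up. A row lasts 1/8 s, in which the tool goes at most 62.5 mm and 10.7 degrees, less where a joint would pass 70% of its speed; a pose out of reach is approached as far as the arm can. A call with a gripper value outside its range is refused whole. "fingers" is the closure, from 0 (fully open) to 1 (shut), set as the call begins (left out, the last holds). The fingers move at their own pace and stop on an object; "force" is the grip in N (left out, the last holds). Time passes only in rows, so rows that repeat a pose let the fingers close. It gives the time, the measured TCP pose, the force and the opening at its end, in the units of the state.
- r.observe(): the state, without advancing time (a new reading comes with each control period).
- r.get_image(name): name is "scene" or "side" or "wrist"; returns a dict with "pixels" (400x640x3 uint8, red, green, blue), "fx", "fy", "cx", "cy" (pixels), "T" (4x4, takes a point from camera to world coordinates). Camera axes: x right, y down, z forward; pixel columns grow to the right and rows downward; lengths in m; the calibration is good to about 2 mm. A picture is of the moment at which its call begins. There is no depth.
- r.hand_in(): hands the job in, once; it reports no verdict.
Trained networks look in the newest picture that a camera, given by its name, has taken for a name from the list of things; names that differ only in an ending like _2 or _b are one class to them, and where a whole thing is asked for, a point or a joint stands for the part that bears it (a point fixed in the world has none). Each returns a list of dicts, best first, with "confidence" (0 to 1); they miss things now and then, are a little off and sometimes report something else, mostly with a low value. They report only what shows in the picture. A call takes as long as a camera call. They do not tell look-alikes from the thing itself.
- r.boxes_of(name, camera): "xyz" ([x, y, z] in m, in world coordinates, good to about 4 mm: the middle of the surface that is visible of it).
- r.mark_of(name, camera): "xyz" ([x, y, z] in m, in world coordinates, good to about 4 mm: a listed point, or the origin of a listed thing).
The state is a dict: "clock": time; "joint_positions": joint angles; "joint_velocities": joint speeds; "tau": joint torques, N m; "tool_pos": TCP position; "ee_rot": TCP orientation; "ft_force": force on the tool from outside, world axes, zero at the start; "ft_torque": the same for the moment, N m; "gripper_width": finger opening in m.
Only numpy, scipy, OpenCV 4.12 (cv2) and the standard library are available. Lean on these libraries where they do the work, as an engineer would, in place of code of your own. Each camera call takes 0.05 s, during which the arm holds its last target.

## Working session

There is one attempt and no reset: what is moved stays moved. The work goes in short steps, Python scripts to look and compute and a tool call to move; the robot and the scene stay as the last step left them, time stands still between calls to the robot, and variables do not carry over. Pictures are saved under pics/ and viewed, and the job is handed in when it is done.

Besides the shell and the picture viewer there is one more tool, called after "Emit:" in YAML: its name, and indented under it one key for each argument. move_arm: Moves the arm, as the interface text tells. Its arguments: {"type":"object","properties":{"motion":{"type":"array","items":{"type":"object","properties":{"linear":{"type":"array","items":{"type":"number"}},"roll":{"type":"number"}}}},"fingers":{"type":"number"},"force":{"type":"number"}},"required":["motion"]}

```bash
mkdir -p pics; cat > h.py <<'E'
import numpy as np,cv2
from rig import r
def save(cam,fn,crop=None,scale=1):
    im=r.get_image(cam); p=im["pixels"][:,:,::-1]
    if crop: a,b,c,d=crop; p=p[b:d,a:c]
    if scale!=1: p=cv2.resize(p,None,fx=scale,fy=scale,interpolation=cv2.INTER_CUBIC)
    cv2.imwrite("pics/"+fn,p); return im
def proj(im,P):
    T=np.array(im["T"]); q=np.linalg.inv(T)@np.append(P,1)
    return np.array([im["fx"]*q[0]/q[2]+im["cx"],im["fy"]*q[1]/q[2]+im["cy"]])
def atz(im,u,v,z):
    T=np.array(im["T"]); d=T[:3,:3]@np.array([(u-im["cx"])/im["fx"],(v-im["cy"])/im["fy"],1]); o=T[:3,3]
    return o+d*(z-o[2])/d[2]
E
python3 - <<'E'
from h import *
print(r.observe())
im=save("scene","s0.png");im2=save("side","d0.png");im3=save("wrist","w0.png")
for n in ["bell","bell_knob","mat","pan","weight","tongs","tongs_tip","cup","scoop","jar","bar","tin0"]:
  for c,i in (("scene",im),("side",im2),("wrist",im3)):
    for d in r.mark_of(n,c): print(n,c,np.round(d["xyz"],3),round(d["confidence"],2),np.round(proj(i,d["xyz"])))
E
```

```text
{'clock': 0.0, 'joint_positions': array([ 1.14751440e+00,  4.94180779e-01,  1.34610914e+00, -3.64117998e-06,
        1.30250834e+00, -9.54724210e-02]), 'joint_velocities': array([ 0.00037401, -0.00128961, -0.00069649,  0.00075281,  0.00041741,
        0.00107134]), 'tau': array([ 2.49321522e-03, -8.78804111e+01, -3.81843317e+01,  7.08835269e-02,
        5.28025918e-02, -1.15771081e-04]), 'tool_pos': array([0.20115363, 0.59159461, 0.40414708]), 'ee_rot': array([-1.52908958e-04,  1.63171353e-01,  9.86597560e-01, -5.83086870e-04]), 'ft_force': array([ 0.4737525 ,  0.14088966, -0.17067656]), 'ft_torque': array([-0.00193432,  0.02997906, -0.01323513]), 'gripper_width': 0.09123536752011914}
bell scene [ 0.511 -0.18   0.053] 0.62 [253. 209.]
bell scene [ 0.759  0.177 -0.001] 0.49 [369. 304.]
bell scene [0.573 0.178 0.001] 0.24 [374. 252.]
bell side [ 0.511 -0.177  0.048] 0.64 [360. 253.]
bell_knob scene [ 0.513 -0.174  0.124] 0.69 [253. 190.]
bell_knob scene [0.578 0.178 0.001] 0.29 [374. 254.]
bell_knob side [ 0.516 -0.177  0.124] 0.86 [363. 228.]
bell_knob side [ 0.755 -0.24   0.002] 0.26
[... 1172 characters left out ...]
 190.]
cup scene [0.466 0.014 0.004] 0.75 [321. 221.]
cup side [ 0.467  0.018 -0.004] 0.77 [309. 238.]
cup side [ 0.53  -0.204 -0.001] 0.58 [371. 271.]
scoop scene [ 0.798 -0.046  0.002] 0.96 [276. 303.]
scoop side [ 0.798 -0.05  -0.003] 0.64 [408. 218.]
jar scene [ 0.76   0.181 -0.003] 0.9 [371. 306.]
jar scene [ 0.526 -0.199  0.05 ] 0.36 [245. 213.]
jar side [0.759 0.184 0.003] 0.59 [356. 190.]
bar scene [ 0.376  0.015 -0.   ] 0.57 [325. 205.]
bar side [ 0.378  0.01  -0.   ] 0.56 [283. 248.]
tin0 scene [ 0.461 -0.416 -0.002] 0.84 [185. 205.]
tin0 scene [ 0.757 -0.237 -0.   ] 0.79 [206. 281.]
tin0 side [ 0.757 -0.246 -0.001] 0.88 [444. 252.]
tin0 side [ 0.462 -0.417  0.006] 0.72 [405. 331.]
```

View pics/s0.png

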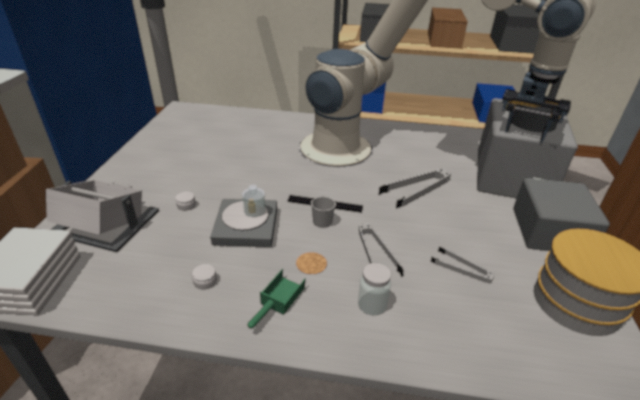

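View pics/d0.png

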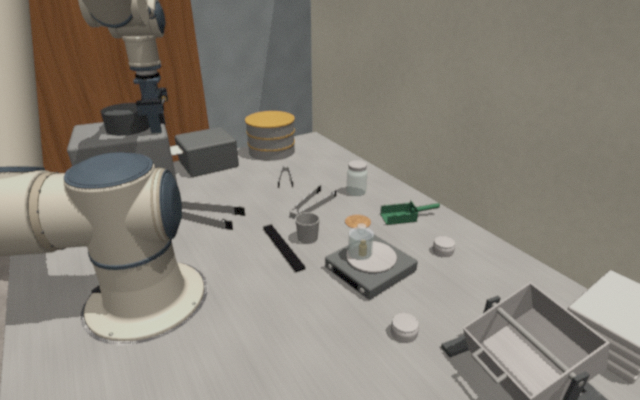

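View pics/w0.png

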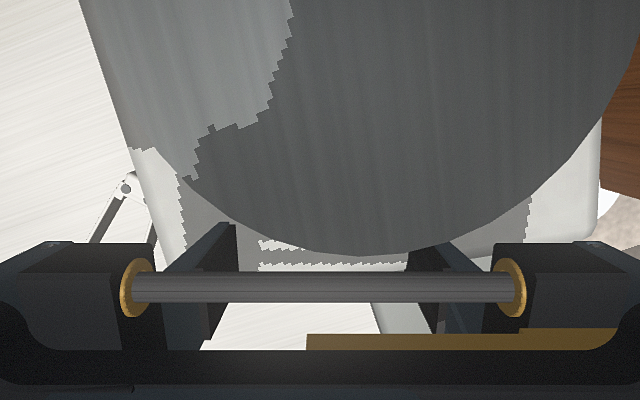

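The scene view shows three tongs: large at (415,187), origin to tip about 120 mm; one at (381,250), about 97 mm; small at (462,265), about 67 mm. The one at (381,250) fits the 90 mm description (middle-sized). I'll confirm it in an enlarged crop. The bell on the scale is at (253,200) and the mat at (311,263).

```bash
python3 - <<'E'
from h import *
im=save("scene","c1.png",(335,150,515,300),4)
A=[[] for _ in range(8)]
for n in ["bell_knob","mat","tongs","tongs_tip","pan"]:
  for c in ("scene","side"):
    for d in r.mark_of(n,c): 
      if d["confidence"]>.4: print(n,c,np.round(d["xyz"],4),round(d["confidence"],2))
print(r.observe()["clock"])
E
```

```text
bell_knob scene [ 0.5127 -0.1747  0.127 ] 0.61
bell_knob side [ 0.5156 -0.1766  0.1238] 0.86
mat scene [ 0.6408  0.0109 -0.0042] 0.95
mat side [ 0.6484  0.0091 -0.0043] 0.48
tongs scene [5.873e-01 4.108e-01 4.000e-04] 0.93
tongs scene [0.2324 0.3086 0.0006] 0.83
tongs scene [5.740e-01 1.766e-01 5.000e-04] 0.75
tongs side [0.2289 0.3042 0.0006] 0.69
tongs side [ 0.5899  0.4081 -0.0021] 0.5
tongs_tip scene [0.3149 0.2157 0.0153] 0.9
tongs_tip scene [0.6574 0.2211 0.0115] 0.86
tongs_tip scene [0.5624 0.3519 0.0075] 0.73
tongs_tip side [0.6564 0.2198 0.0129] 0.65
tongs_tip side [0.561  0.3497 0.0076] 0.61
tongs_tip side [0.3117 0.2225 0.0183] 0.57
pan scene [ 0.5265 -0.2001  0.0483] 0.95
pan side [ 0.5283 -0.1981  0.0541] 0.66
pan side [ 0.3761  0.0078 -0.0018] 0.64
2.5
```

View pics/c1.png

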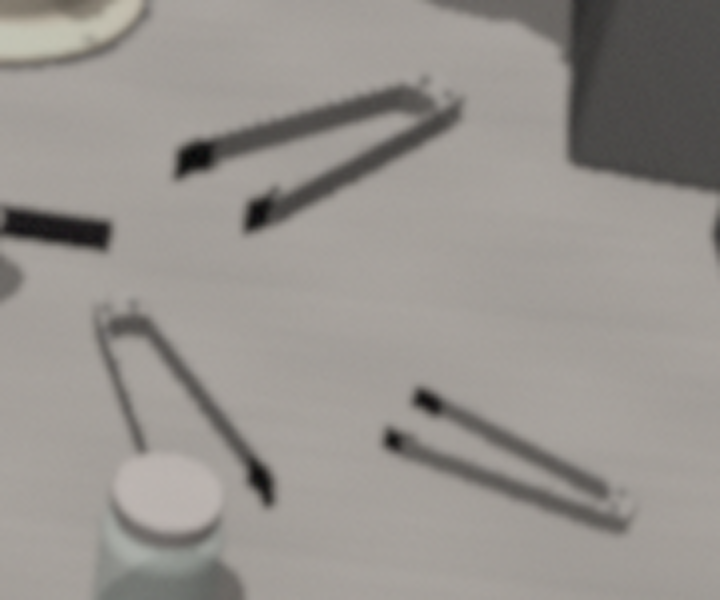

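Emit:
move_arm:
  motion:
    - {"linear":[0,0,-0.05],"roll":0}
    - {"linear":[-0.04,-0.045,-0.05],"roll":0}
    - {"linear":[-0.08,-0.09,-0.05],"roll":0}
    - {"linear":[-0.12,-0.135,-0.05],"roll":0}
    - {"linear":[-0.16,-0.18,-0.05],"roll":0}
  fingers: 0
  force: 20

```text
clock: 3.12
tool_pos: [0.2951, 0.3681, 0.4548]
ee_rot: [0.0, 0.163, 0.987, 0.0]
ft_force: [1.0, 0.4, 0.6]
gripper_width: 0.0913
```

Emit:
move_arm:
  motion:
    - {"linear":[-0.04,-0.045,0],"roll":0}
    - {"linear":[-0.08,-0.09,0],"roll":0}
    - {"linear":[-0.12,-0.135,0],"roll":0}
    - {"linear":[-0.16,-0.18,0],"roll":0}
    - {"linear":[-0.2,-0.225,0],"roll":0}

```text
clock: 3.75
tool_pos: [0.4121, 0.0905, 0.455]
ee_rot: [0.0, 0.163, 0.987, 0.0]
ft_force: [0.6, 1.0, -0.5]
gripper_width: 0.091
```

Emit:
move_arm:
  motion:
    - {"linear":[-0.04,-0.045,0.0],"roll":0}
    - {"linear":[-0.08,-0.09,0.02],"roll":0}
    - {"linear":[-0.12,-0.135,0.04],"roll":0}
    - {"linear":[-0.16,-0.18,0.06],"roll":0}
    - {"linear":[-0.183,-0.221,0.08],"roll":0}

```text
clock: 4.38
tool_pos: [0.5146, -0.1781, 0.3741]
ee_rot: [0.0, 0.163, 0.987, -0.0]
ft_force: [1.2, 0.1, 0.2]
gripper_width: 0.0908
```

```bash
python3 - <<'E'
from h import *
print(r.observe()["tool_pos"])
im=save("wrist","w1.png");im2=save("side","d1.png",(300,190,440,300),5)
for n in ["bell_knob","bell","mat"]:
  for c in ("scene","side","wrist"):
    for d in r.mark_of(n,c): 
      if d["confidence"]>.4: print(n,c,np.round(d["xyz"],4),round(d["confidence"],2), proj(im,d["xyz"]))
E
```

```text
[ 0.51457656 -0.17805263  0.37409469]
bell_knob scene [ 0.5127 -0.1747  0.127 ] 0.61 [326.80931449 209.95543825]
bell_knob side [ 0.5128 -0.1768  0.1284] 0.72 [324.08004725 211.58505941]
bell_knob wrist [ 0.5141 -0.1761  0.1227] 0.86 [325.53567211 210.50043632]
bell scene [ 0.5146 -0.1781  0.0517] 0.77 [323.09039757 188.59698635]
bell side [ 0.5098 -0.179   0.0468] 0.6 [320.54844873 182.98500469]
bell wrist [ 0.5151 -0.1803  0.0529] 0.6 [321.03078647 190.1386751 ]
mat scene [ 0.6408  0.0109 -0.0042] 0.95 [515.17650612 226.50867354]
mat side [ 0.6448  0.0101 -0.0028] 0.68 [515.77658799 230.26757653]
mat wrist [ 0.6431  0.0137 -0.001 ] 0.66 [519.56070599 228.55026553]
```

View pics/w1.png

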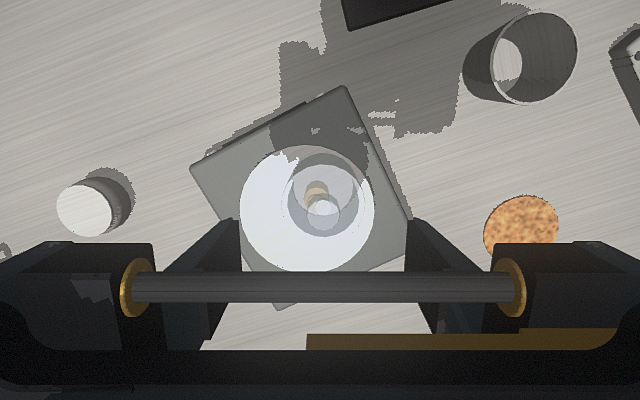

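View pics/d1.png

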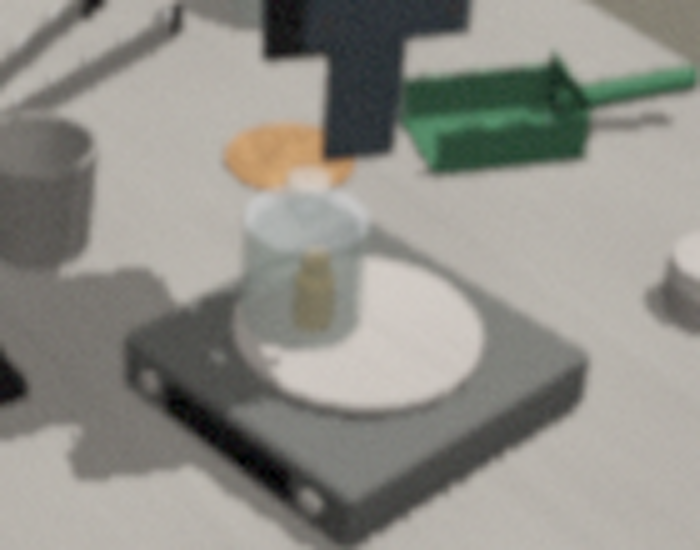

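Emit:
move_arm:
  motion:
    - {"linear":[0,0.001,0.03],"roll":0}
    - {"linear":[0,0.001,0.055],"roll":0}
    - {"linear":[0,0.001,0.07],"roll":0}
    - {"linear":[0,0.001,0.076],"roll":0}
    - {"linear":[0,0.001,0.076],"roll":0}

```text
clock: 5.55
tool_pos: [0.5142, -0.1748, 0.2989]
ee_rot: [0.0, 0.163, 0.987, -0.0]
ft_force: [-0.2, 0.1, 0.5]
gripper_width: 0.0914
```

```bash
python3 - <<'E'
from h import *
print(r.observe()["tool_pos"],r.observe()["ft_force"])
im2=save("side","d2.png",(300,190,440,300),5)
im2=save("scene","s2.png",(190,140,320,260),5)
E
```

```text
[ 0.51422864 -0.17481912  0.29894749] [-0.16287906  0.14840213  0.48730994]
```

View pics/d2.png

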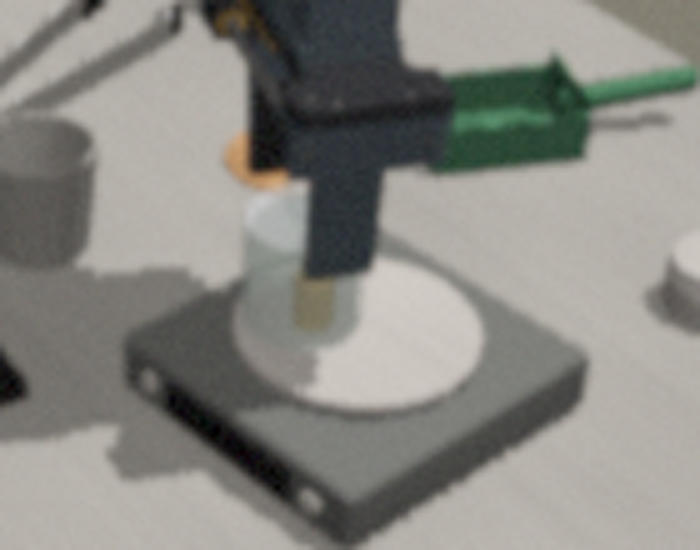

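View pics/s2.png

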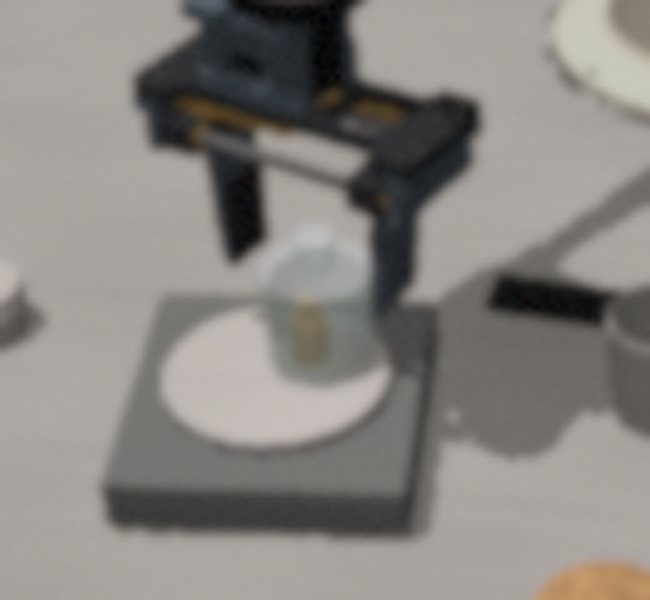

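Emit:
move_arm:
  motion:
    - {"linear":[0,-0.0015,0],"roll":0}
    - {"linear":[0,-0.0015,0],"roll":0}
    - {"linear":[0,-0.0015,0],"roll":0}
    - {"linear":[0,-0.0015,0],"roll":0}
    - {"linear":[0,-0.0015,0],"roll":0}
  fingers: 0.85
  force: 20

```text
clock: 6.28
tool_pos: [0.5136, -0.1763, 0.2989]
ee_rot: [0.0, 0.163, 0.987, -0.0]
ft_force: [-1.5, -2.9, 4.3]
gripper_width: 0.0625
```

Emit:
move_arm:
  motion:
    - {"linear":[0,0,0],"roll":0}
    - {"linear":[0,0,-0.003],"roll":0}
    - {"linear":[0,0,-0.008],"roll":0}
    - {"linear":[0,0,-0.016],"roll":0}
    - {"linear":[0,0,-0.02],"roll":0}

```text
clock: 6.9
tool_pos: [0.5137, -0.1763, 0.3194]
ee_rot: [0.0, 0.163, 0.987, -0.0]
ft_force: [-0.1, 0.6, -1.3]
gripper_width: 0.063
```

```bash
python3 - <<'E'
from h import *
o=r.observe();print(o["tool_pos"],o["ft_force"],o["gripper_width"])
im2=save("side","d3.png",(300,190,440,300),5)
E
```

```text
[ 0.51372576 -0.17625617  0.31941313] [-0.13682212  0.5694111  -1.26585042] 0.06300797644294005
```

View pics/d3.png

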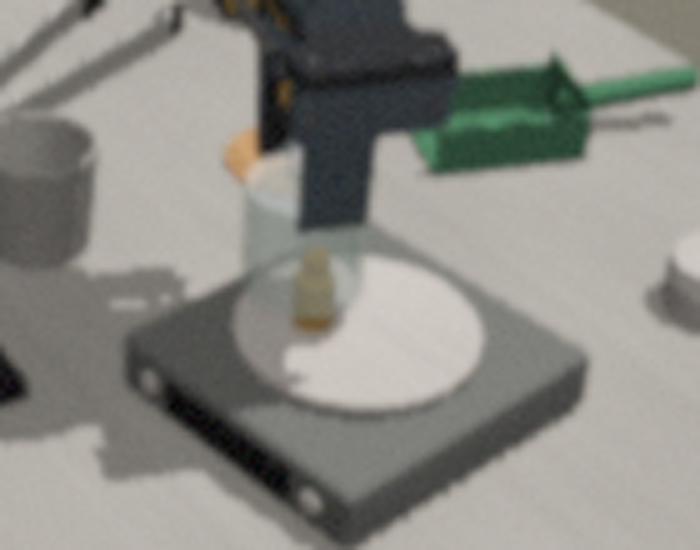

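The bell is lifted, but the 63 mm opening shows the pads hold only the top few mm of the wall. I'll set it back down and take a deeper wall grip.

Emit:
move_arm:
  motion:
    - {"linear":[0,0,0.008],"roll":0}
    - {"linear":[0,0,0.014],"roll":0}
    - {"linear":[0,0,0.018],"roll":0}
    - {"linear":[0,0,0.02],"roll":0}
    - {"linear":[0,0,0.0205],"roll":0}

```text
clock: 7.58
tool_pos: [0.5134, -0.1761, 0.2987]
ee_rot: [-0.0, 0.163, 0.987, 0.0]
ft_force: [-7.0, 2.7, 18.6]
gripper_width: 0.0631
```

Emit:
move_arm:
  motion:
    - {"linear":[0,0,0],"roll":0}
    - {"linear":[0,0,0],"roll":0}
    - {"linear":[0,0,0],"roll":0}
    - {"linear":[0,0,0],"roll":0}
  fingers: 0

```text
clock: 8.07
tool_pos: [0.5136, -0.1763, 0.2981]
ee_rot: [-0.0, 0.163, 0.987, 0.0]
ft_force: [-0.6, -0.1, -0.0]
gripper_width: 0.0907
```

```bash
python3 - <<'E'
from h import *
o=r.observe();print(o["tool_pos"],o["ft_force"],o["gripper_width"])
im2=save("side","d4.png",(300,190,440,300),5)
im2=save("wrist","w4.png")
for d in r.mark_of("bell","wrist")+r.mark_of("bell","side"): print(d)
E
```

```text
[ 0.51363138 -0.17625751  0.29813911] [-0.58848683 -0.10708226 -0.02276451] 0.09071416265869077
{'xyz': [0.5161, -0.176, 0.0491], 'confidence': 0.9}
{'xyz': [0.5065, -0.1768, 0.0487], 'confidence': 0.78}
```

View pics/d4.png

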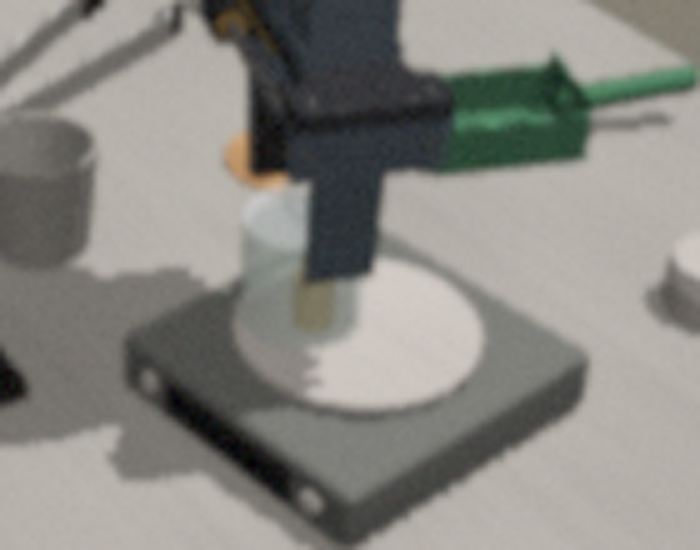

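View pics/w4.png

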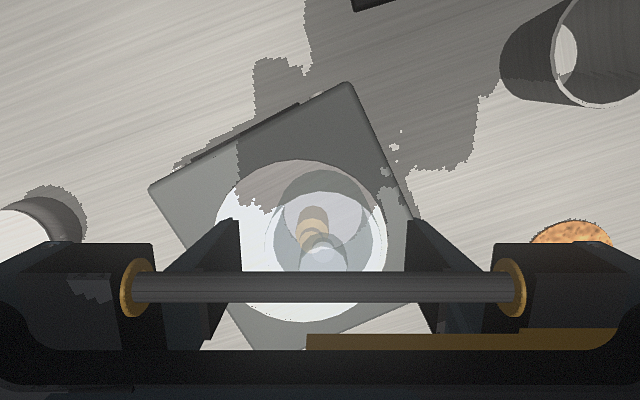

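Emit:
move_arm:
  motion:
    - {"linear":[0,0,0.01],"roll":0}
    - {"linear":[0,0,0.02],"roll":0}
    - {"linear":[0,0,0.024],"roll":0}
    - {"linear":[0,0,0.024],"roll":0}

```text
clock: 8.78
tool_pos: [0.5135, -0.1762, 0.2737]
ee_rot: [-0.0, 0.163, 0.987, 0.0]
ft_force: [0.1, 0.8, -0.5]
gripper_width: 0.0915
```

Emit:
move_arm:
  motion:
    - {"linear":[0,0,0],"roll":0}
    - {"linear":[0,0,0],"roll":0}
    - {"linear":[0,0,0],"roll":0}
    - {"linear":[0,0,0],"roll":0}
    - {"linear":[0,0,0],"roll":0}
  fingers: 0.85
  force: 20

```text
clock: 9.4
tool_pos: [0.5137, -0.1763, 0.2744]
ee_rot: [0.0, 0.163, 0.987, -0.0]
ft_force: [-0.5, 0.6, 3.3]
gripper_width: 0.0629
```

Emit:
move_arm:
  motion:
    - {"linear":[0,0,-0.005],"roll":0}
    - {"linear":[0,0,-0.02],"roll":0}
    - {"linear":[0,0,-0.04],"roll":0}
    - {"linear":[0,0,-0.06],"roll":0}
    - {"linear":[0,0,-0.08],"roll":0}

```text
clock: 10.02
tool_pos: [0.5135, -0.1762, 0.3559]
ee_rot: [0.0, 0.163, 0.987, -0.0]
ft_force: [0.1, 0.0, -1.4]
gripper_width: 0.0632
```

```bash
python3 - <<'E'
from h import *
o=r.observe();print(o["tool_pos"],o["ft_force"],o["gripper_width"])
im2=save("side","d5.png",(300,150,440,300),4)
for d in r.mark_of("bell","side"): print(d)
E
```

```text
[ 0.51351625 -0.17620043  0.35587392] [ 0.11550361  0.02163896 -1.38274385] 0.06316838228620571
{'xyz': [0.5109, -0.1763, 0.127], 'confidence': 0.67}
{'xyz': [0.3771, 0.0115, -0.0017], 'confidence': 0.39}
```

View pics/d5.png

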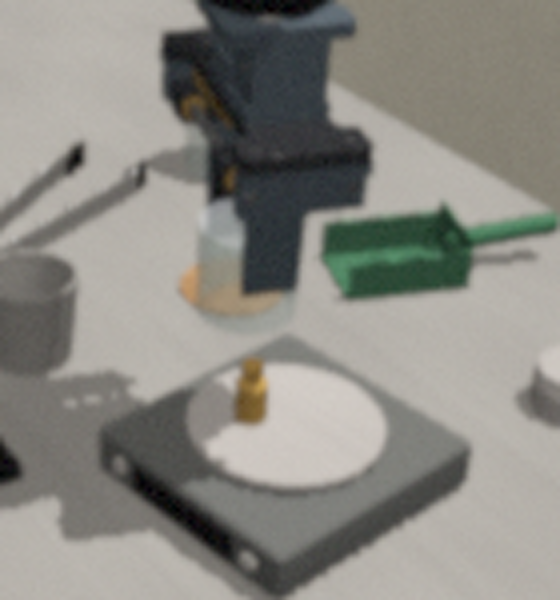

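Bell is held at about 0.13 m; the weight stands upright. Now to refine the mat centre by colour and the weight position.

```bash
cat >> h.py <<'E'
def matc(cam):
    im=r.get_image(cam); hsv=cv2.cvtColor(im["pixels"],cv2.COLOR_RGB2HSV)
    m=cv2.inRange(hsv,(5,100,90),(20,255,255)); n,l,s,c=cv2.connectedComponentsWithStats(m)
    out=[]
    for i in range(1,n):
        if s[i,4]<150: continue
        y,x=np.where(l==i); P=np.array([atz(im,a,b,.003) for a,b in zip(x,y)])
        out.append((s[i],P[:,:2].mean(0),P[:,:2].min(0),P[:,:2].max(0)))
    return out
E
python3 - <<'E'
from h import *
for c in ("scene","side"):
  for o in matc(c):
    if .4<o[1][0]<.9 and abs(o[1][1])<.2: print(c,*[np.round(v,4) for v in o])
for n in ("weight","mat"):
  for c in ("scene","side","wrist"):
    for d in r.mark_of(n,c): print(n,c,d)
E
```

```text
scene [297 253  29  20 460] [0.647  0.0147] [ 0.6081 -0.0232] [0.6836 0.0528]
weight scene {'xyz': [0.7582, 0.1783, -0.0015], 'confidence': 0.64}
weight side {'xyz': [0.5172, -0.1849, 0.0503], 'confidence': 0.5}
mat scene {'xyz': [0.6398, 0.0121, -0.0026], 'confidence': 0.97}
mat scene {'xyz': [0.3744, 0.0113, -0.0026], 'confidence': 0.6}
mat side {'xyz': [0.6439, 0.011, -0.0037], 'confidence': 0.48}
```

Emit:
move_arm:
  motion:
    - {"linear":[-0.012,0.03,-0.01],"roll":0}
    - {"linear":[-0.03,0.08,-0.01],"roll":0}
    - {"linear":[-0.045,0.125,-0.01],"roll":0}
    - {"linear":[-0.05,0.15,-0.01],"roll":0}
    - {"linear":[-0.05,0.15,-0.01],"roll":0}

```text
clock: 11.15
tool_pos: [0.6098, -0.0488, 0.3636]
ee_rot: [-0.0, 0.162, 0.987, 0.0]
ft_force: [-0.2, -0.2, -2.2]
gripper_width: 0.063
```

```bash
python3 - <<'E'
from h import *
o=r.observe();print(o["tool_pos"],o["ft_force"],o["gripper_width"])
for c in ("scene","side","wrist"):
  for o in matc(c):
    if .4<o[1][0]<.9 and abs(o[1][1])<.2: print(c,*[np.round(v,4) for v in o])
for c in ("scene","side","wrist"):
    for d in r.mark_of("mat",c)[:1]+r.mark_of("bell",c)[:1]+r.mark_of("weight",c)[:2]: print(c,d)
save("wrist","w6.png");save("side","d6.png")
E
```

```text
[ 0.60983912 -0.04879159  0.3636265 ] [-0.20014246 -0.16251237 -2.23652451] 0.0629620596264584
scene [297 253  29  20 461] [0.6469 0.0147] [ 0.6081 -0.0232] [0.6831 0.0528]
side [346 216  24  12 239] [0.6396 0.0096] [ 0.6023 -0.0258] [0.6776 0.0474]
wrist [ 353  154   77   75 3923] [0.6409 0.0173] [ 0.6032 -0.0227] [0.6852 0.0537]
wrist [457 261  11  56 240] [0.7835 0.0604] [0.745  0.0462] [0.816  0.0662]
scene {'xyz': [0.6442, 0.0111, -0.0043], 'confidence': 0.71}
scene {'xyz': [0.6088, -0.0477, 0.1394], 'confidence': 0.76}
scene {'xyz': [0.5191, -0.1856, 0.0491], 'confidence': 0.41}
side {'xyz': [0.6421, 0.0103, -0.0009], 'confidence': 0.79}
side {'xyz': [0.6057, -0.0507, 0.1373], 'confidence': 0.89}
side {'xyz': [0.516, -0.1882, 0.0474], 'confidence': 0.65}
side {'xyz': [0.6087, -0.0472, 0.2145], 'confidence': 0.65}
wrist {'xyz': [0.6419, 0.017, 0.0008], 'confidence': 0.87}
wrist {'xyz': [0.6109, -0.0522, 0.1379], 'confidence': 0.75}
wrist {'xyz': [0.5121, -0.1854, 0.055], 'confidence': 0.82}
wrist {'xyz': [0.6417, 0.016, 0.0022], 'confidence': 0.24}
```

View pics/w6.png

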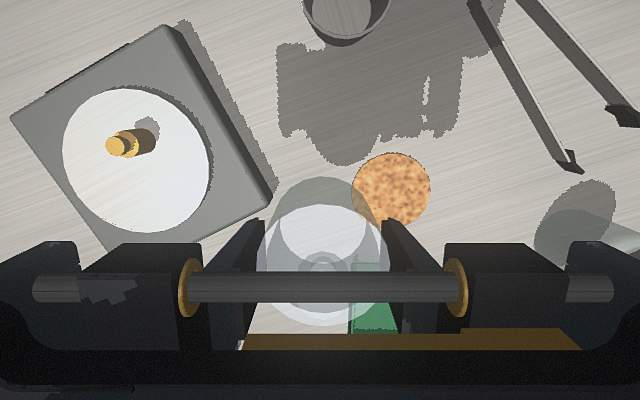

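View pics/d6.png

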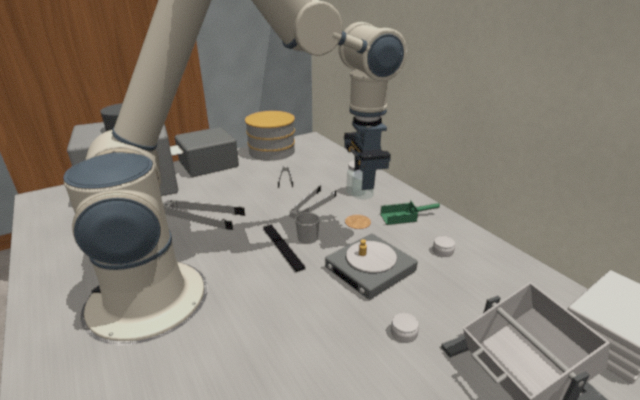

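Emit:
move_arm:
  motion:
    - {"linear":[-0.005,0.03,0.02],"roll":0}
    - {"linear":[-0.011,0.069,0.06],"roll":0}
    - {"linear":[-0.011,0.069,0.1],"roll":0}
    - {"linear":[-0.011,0.069,0.118],"roll":0}
    - {"linear":[-0.011,0.069,0.118],"roll":0}

```text
clock: 12.48
tool_pos: [0.6416, 0.0111, 0.2456]
ee_rot: [-0.001, 0.163, 0.987, -0.0]
ft_force: [0.3, -0.7, -1.8]
gripper_width: 0.0635
```

```bash
python3 - <<'E'
from h import *
o=r.observe();print(o["tool_pos"],o["ft_force"],o["gripper_width"])
for c in ("scene","side","wrist"):
    for d in r.mark_of("mat",c)[:1]+r.mark_of("bell",c)[:1]: print(c,d)
save("scene","s7.png",(250,200,380,310),6);save("side","d7.png",(300,170,420,260),6)
E
```

```text
[0.64164535 0.01110762 0.245635  ] [ 0.32006734 -0.69353217 -1.83260795] 0.06352597547237465
scene {'xyz': [0.6442, 0.0111, -0.0043], 'confidence': 0.71}
scene {'xyz': [0.6088, -0.0477, 0.1394], 'confidence': 0.76}
side {'xyz': [0.6446, 0.0096, -0.0042], 'confidence': 0.58}
side {'xyz': [0.6049, -0.0501, 0.1389], 'confidence': 0.94}
wrist {'xyz': [0.6403, 0.0139, 0.0006], 'confidence': 0.9}
wrist {'xyz': [0.6101, -0.0538, 0.143], 'confidence': 0.58}
```

View pics/s7.png

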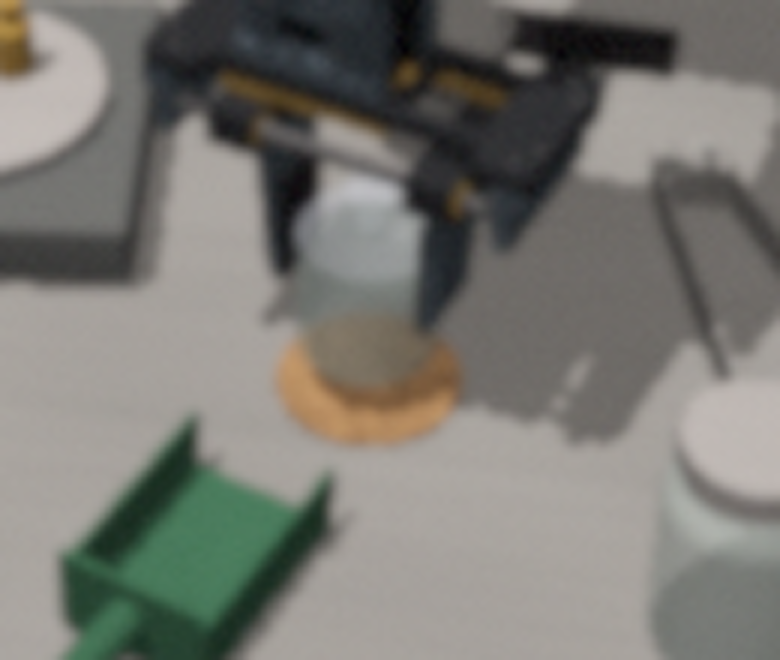

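View pics/d7.png

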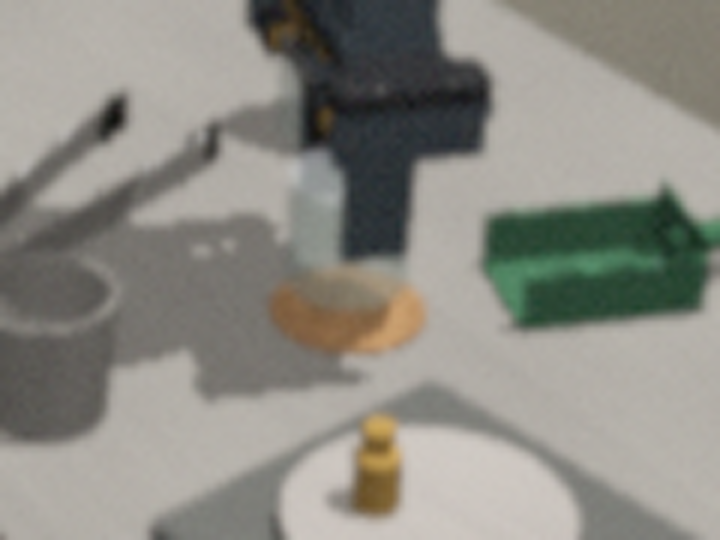

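Emit:
move_arm:
  motion:
    - {"linear":[0,0.0015,0.006],"roll":0}
    - {"linear":[0,0.0015,0.012],"roll":0}
    - {"linear":[0,0.0015,0.015],"roll":0}
    - {"linear":[0,0.0015,0.0175],"roll":0}
    - {"linear":[0,0.0015,0.0175],"roll":0}

```text
clock: 13.5
tool_pos: [0.6423, 0.0129, 0.2285]
ee_rot: [-0.0, 0.163, 0.987, -0.0]
ft_force: [0.2, -0.1, -1.2]
gripper_width: 0.0634
```

```bash
python3 - <<'E'
from h import *
o=r.observe();print(o["tool_pos"],o["ft_force"],o["gripper_width"])
save("scene","s8.png",(250,200,380,310),6);save("side","d8.png",(300,170,420,260),6)
for c in ("scene","side"):
    for d in r.mark_of("mat",c)[:1]+r.mark_of("bell",c)[:1]: print(c,d)
E
```

```text
[0.6422915  0.01289631 0.22850033] [ 0.15797674 -0.05178088 -1.22893022] 0.06343161983218715
scene {'xyz': [0.6421, 0.0102, -0.0042], 'confidence': 0.68}
side {'xyz': [0.6471, 0.0099, -0.0034], 'confidence': 0.47}
side {'xyz': [0.6383, 0.0137, 0.0013], 'confidence': 0.66}
```

View pics/s8.png

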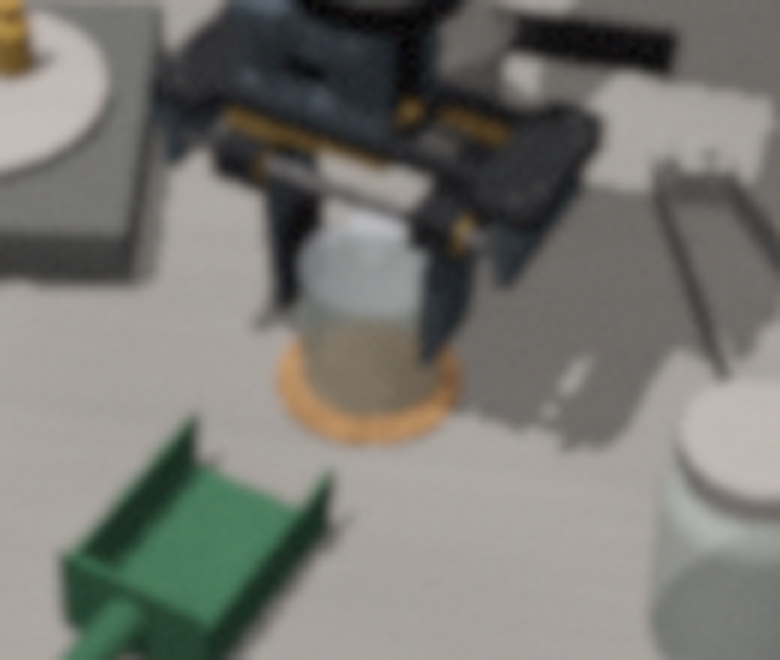

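View pics/d8.png

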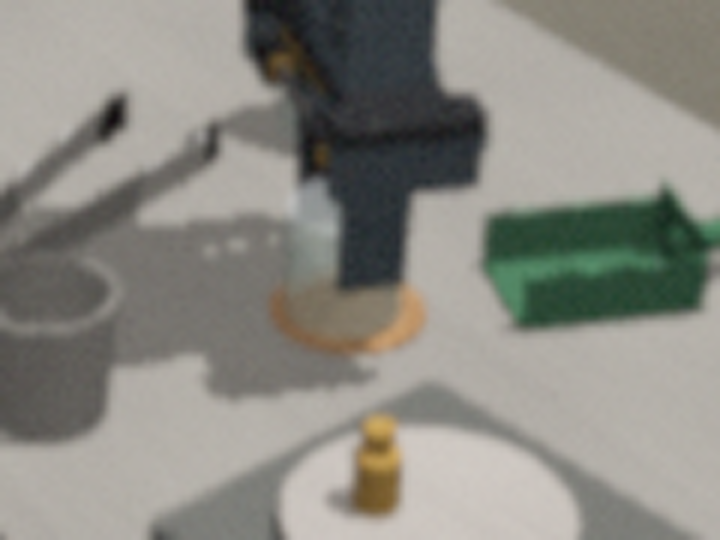

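```bash
python3 - <<'E'
from h import *
t=np.linspace(0,2*np.pi,100)
for c,crop in (("scene",(250,200,380,310)),("side",(300,170,420,260))):
    im=r.get_image(c); p=im["pixels"][:,:,::-1].copy(); a,b,cc,d=crop; p=cv2.resize(p[b:d,a:cc],None,fx=6,fy=6,interpolation=cv2.INTER_CUBIC)
    for (x,y,z,R,col) in ((.643,.0125,.003,.042,(255,0,0)),(.6423,.0129,.004,.032,(0,0,255)),(.6423,.0129,.066,.032,(0,0,255))):
        pts=np.array([proj(im,[x+R*np.cos(k),y+R*np.sin(k),z]) for k in t]); pts=((pts-[a,b]+.5)*6).astype(int)
        cv2.polylines(p,[pts],True,col,1)
    cv2.imwrite(f"pics/o8{c}.png",p); print(c,im["T"][:3,3])
E
```

```text
scene [1.46362053 0.13715734 0.80710405]
side [-0.02684096 -0.87020139  0.69687942]
```

View pics/o8scene.png

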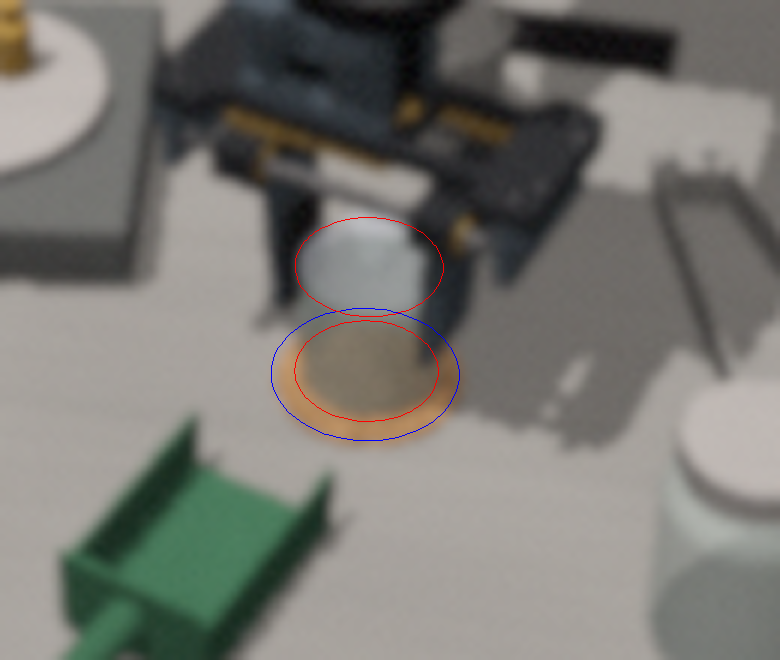

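View pics/o8side.png

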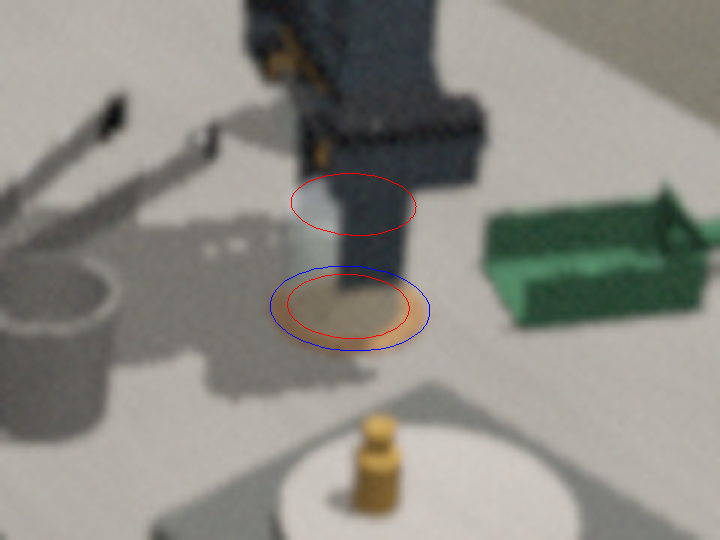

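Emit:
move_arm:
  motion:
    - {"linear":[-0.001,0,0.0005],"roll":0}
    - {"linear":[-0.001,0,0.001],"roll":0}
    - {"linear":[-0.001,0,0.0015],"roll":0}
    - {"linear":[-0.001,0,0.0015],"roll":0}

```text
clock: 14.4
tool_pos: [0.6433, 0.0125, 0.2274]
ee_rot: [0.0, 0.163, 0.987, -0.0]
ft_force: [-1.5, 0.8, 2.6]
gripper_width: 0.063
```

Emit:
move_arm:
  motion:
    - {"linear":[0,0,0],"roll":0}
    - {"linear":[0,0,0],"roll":0}
    - {"linear":[0,0,0],"roll":0}
    - {"linear":[0,0,0],"roll":0}
  fingers: 0

```text
clock: 14.9
tool_pos: [0.6433, 0.0126, 0.2272]
ee_rot: [-0.0, 0.163, 0.987, 0.0]
ft_force: [0.1, 1.1, -0.1]
gripper_width: 0.0908
```

Emit:
move_arm:
  motion:
    - {"linear":[0,0,-0.02],"roll":0}
    - {"linear":[0,0,-0.05],"roll":0}
    - {"linear":[0,0,-0.1],"roll":0}
    - {"linear":[0,0,-0.12],"roll":0}

```text
clock: 15.4
tool_pos: [0.6437, 0.0125, 0.3501]
ee_rot: [0.002, 0.163, 0.987, 0.0]
ft_force: [-0.1, 0.4, -0.4]
gripper_width: 0.0911
```

```bash
python3 - <<'E'
from h import *
o=r.observe();print(o["tool_pos"],o["ft_force"],o["gripper_width"])
t=np.linspace(0,2*np.pi,100)
for c,crop in (("scene",(250,200,380,310)),("side",(300,170,420,260))):
    im=r.get_image(c); p=im["pixels"][:,:,::-1].copy(); a,b,cc,d=crop; p=cv2.resize(p[b:d,a:cc],None,fx=6,fy=6,interpolation=cv2.INTER_CUBIC)
    cv2.imwrite(f"pics/o9{c}.png",p)
    print(c,[ (np.round(d["xyz"],4),d["confidence"]) for n in ("bell","bell_knob","mat","weight_mid") for d in r.mark_of(n,c)[:1]])
save("wrist","w9.png")
print([ (np.round(d["xyz"],4),d["confidence"]) for n in ("bell","bell_knob","mat","weight","tongs","tongs_tip") for d in r.mark_of(n,"wrist")[:1]])
E
```

```text
[0.64371077 0.01254361 0.35013301] [-0.06467146  0.35216133 -0.36496794] 0.09110746323036589
scene [(array([0.6444, 0.0118, 0.0042]), 0.84), (array([0.6394, 0.0148, 0.0782]), 0.93), (array([ 0.6406,  0.0111, -0.0028]), 0.74), (array([ 0.5141, -0.1849,  0.0667]), 0.66)]
side [(array([ 0.6417,  0.0126, -0.0007]), 0.71), (array([0.6457, 0.0136, 0.0779]), 0.64), (array([ 0.6423,  0.0112, -0.0052]), 0.51)]
[(array([0.6449, 0.0106, 0.0053]), 0.93), (array([0.6436, 0.0152, 0.0741]), 0.67), (array([ 0.5113, -0.185 ,  0.0535]), 0.59)]
```

View pics/o9scene.png

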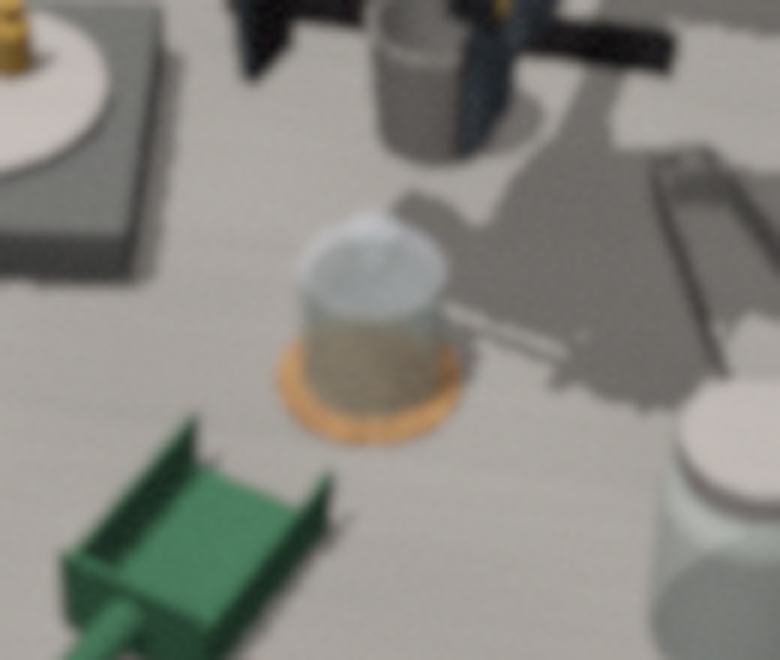

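View pics/o9side.png

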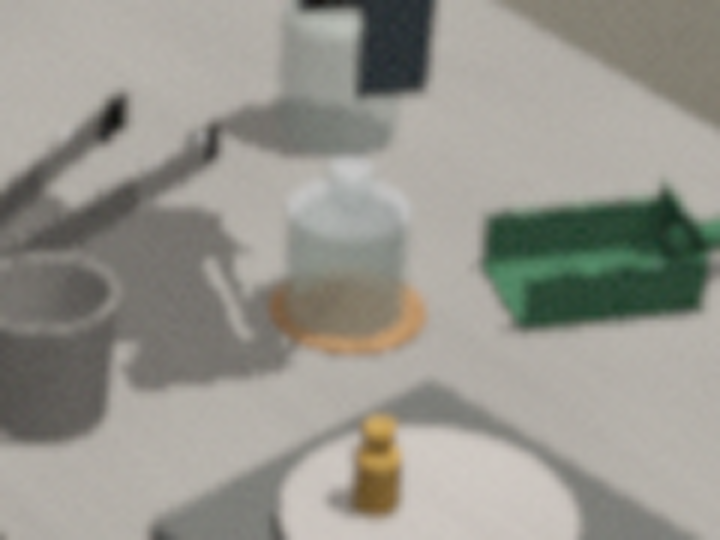

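View pics/w9.png

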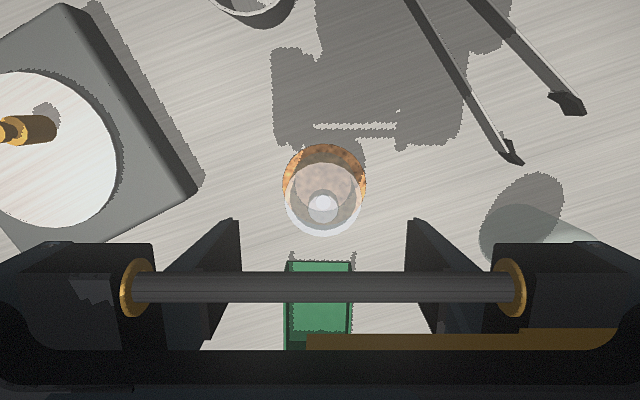

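```bash
python3 - <<'E'
from h import *
t=np.linspace(0,2*np.pi,100)
im=r.get_image("wrist"); p=im["pixels"][:,:,::-1].copy(); a,b,cc,d=(260,120,390,245); p=cv2.resize(p[b:d,a:cc],None,fx=4.5,fy=4.5,interpolation=cv2.INTER_CUBIC)
q=p.copy()
for (x,y,z,R,col) in ((.6433,.0125,.003,.042,(255,0,0)),(.6433,.0125,.004,.032,(0,0,255)),(.6433,.0125,.066,.032,(0,0,255))):
        pts=np.array([proj(im,[x+R*np.cos(k),y+R*np.sin(k),z]) for k in t]); pts=((pts-[a,b]+.5)*4.5).astype(int)
        cv2.polylines(q,[pts],True,col,1)
cv2.imwrite(f"pics/o10.png",cv2.resize(np.hstack([p,q]),(800,int(800*p.shape[0]/p.shape[1]/2))))
E
```

```text
(no output)
```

View pics/o10.png

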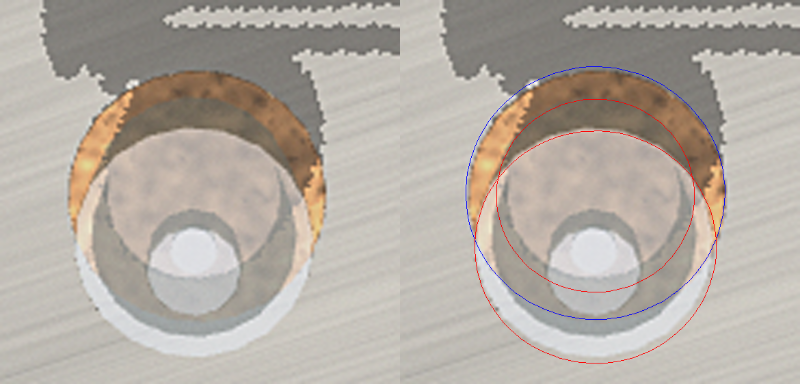

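Emit:
move_arm:
  motion:
    - {"linear":[0.03,0.033,-0.01],"roll":-0.16}
    - {"linear":[0.06,0.066,-0.01],"roll":-0.33}
    - {"linear":[0.09,0.1,-0.01],"roll":-0.49}
    - {"linear":[0.118,0.132,-0.01],"roll":-0.65}
    - {"linear":[0.118,0.132,-0.01],"roll":-0.815}

```text
clock: 16.92
tool_pos: [0.5728, 0.178, 0.3574]
ee_rot: [-0.0, -0.245, 0.969, 0.0]
ft_force: [0.2, -0.9, -0.9]
gripper_width: 0.0914
```

```bash
python3 - <<'E'
from h import *
o=r.observe();print(o["tool_pos"],o["ee_rot"],o["joint_positions"])
im=save("wrist","w11.png")
save("scene","s11.png");r.get_image("side")
for n in ("tongs","tongs_tip"):
  for c in ("wrist","scene","side"):
    for d in r.mark_of(n,c): 
      if np.hypot(d["xyz"][0]-.61,d["xyz"][1]-.19)<.1: print(n,c,np.round(d["xyz"],4),d["confidence"],proj(im,d["xyz"]).round())
E
```

```text
[0.57284591 0.17800704 0.35736557] [-9.70493061e-05 -2.45260080e-01  9.69457287e-01  2.28573937e-04] [ 2.01640930e-01  5.06587947e-01  1.46723653e+00  4.86658549e-04
  1.16798320e+00 -1.86492215e+00]
tongs scene [0.5759 0.1746 0.0016] 0.71 [319. 183.]
tongs side [ 0.5737  0.1798 -0.0018] 0.67 [324. 182.]
tongs_tip scene [0.6576 0.2236 0.0114] 0.8 [323. 271.]
tongs_tip side [0.6584 0.2206 0.0135] 0.61 [320. 271.]
```

View pics/w11.png

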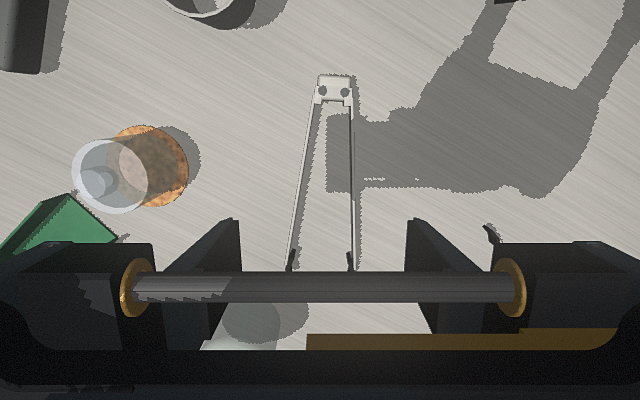

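```bash
python3 - <<'E'
from h import *
im=save("wrist","w12.png",(265,65,385,275),2.8)
P=lambda u,v:atz(im,u,v,.024)[:2]
for uv in ((321,91),(344,91),(333,77),(333,91)): print(uv,P(*uv).round(4))
print(proj(im,[.5728,.178,.024]))
E
```

```text
(321, 91) [0.4972 0.132 ]
(344, 91) [0.4877 0.1502]
(333, 77) [0.4818 0.1359]
(333, 91) [0.4922 0.1415]
[326.83050116 186.87739603]
```

View pics/w12.png

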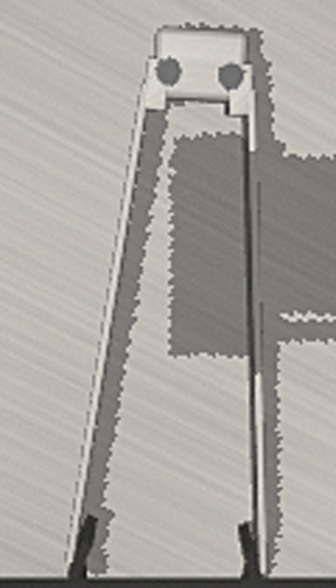

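```bash
python3 - <<'E'
from h import *
im=r.get_image("wrist")
f=lambda x,y:atz(im,265+x/2.8,65+y/2.8,.024)[:2]
a=f(199.5,100);b=f(171.5,500);c=f(199.5,73)
print(a,b,np.degrees(np.arctan2(*(b-a)[::-1])))
u=(b-a)/np.linalg.norm(b-a); print("rivet",c,"origin from rivet",c+.09*u)
for y in (100,300,500):
  pass
o=c+.09*u; n=np.array([-u[1],u[0]])
print("width",np.linalg.norm(f(77,500)-f(266,500)),np.linalg.norm(f(145,100)-f(254,100)))
R=np.array([[-.88,-.475],[-.475,.88]]) 
d=o-r.observe()["tool_pos"][:2]; print("tool d",R@d)
for y in(-.028,.028): print(proj(im,[*(o+n*y),.024]))
E
```

```text
[0.49821572 0.14809265] [0.62521299 0.20526165] 24.23533545164072
rivet [0.49092261 0.14414768] origin from rivet [0.57299065 0.18109138]
width 0.06843659942683827 0.03513430618792529
tool d [-0.00172805  0.00569721]
[300.57662026 186.74551889]
[358.3064458  190.23915342]
```

Emit:
move_arm:
  motion:
    - {"linear":[-0.0015,0.0045,0.03],"roll":0.068}
    - {"linear":[-0.0015,0.0045,0.08],"roll":0.068}
    - {"linear":[-0.0015,0.0045,0.12],"roll":0.068}
    - {"linear":[-0.0015,0.0045,0.13],"roll":0.068}
    - {"linear":[-0.0015,0.0045,0.13],"roll":0.068}

```text
clock: 18.1
tool_pos: [0.5736, 0.1802, 0.2276]
ee_rot: [-0.0, -0.208, 0.978, -0.0]
ft_force: [1.0, -0.1, -0.8]
gripper_width: 0.0915
```

```bash
python3 - <<'E'
from h import *
o=r.observe();print(o["tool_pos"],o["ee_rot"])
im=save("wrist","w13.png")
save("scene","s13.png",(330,200,430,290),7)
save("side","d13.png",(270,160,370,240),7)
print(proj(im,[.573,.181,.024]))
E
```

```text
[0.57355882 0.18018229 0.22759552] [-6.08596878e-05 -2.07936026e-01  9.78142426e-01 -2.08870760e-05]
[325.44404636 237.56960432]
```

View pics/w13.png

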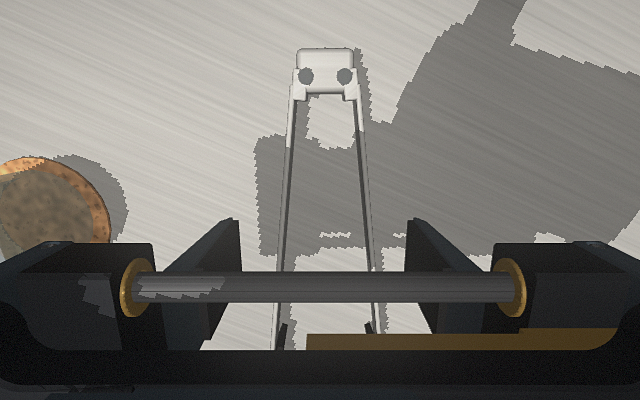

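View pics/s13.png

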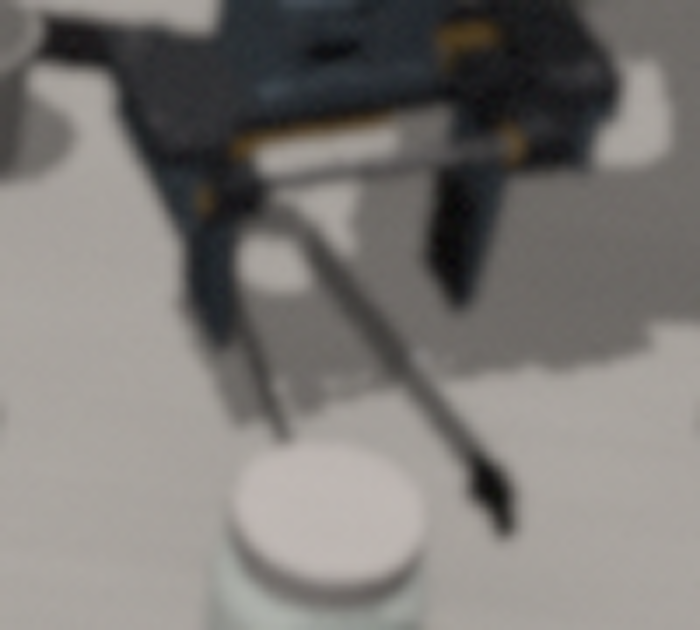

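View pics/d13.png

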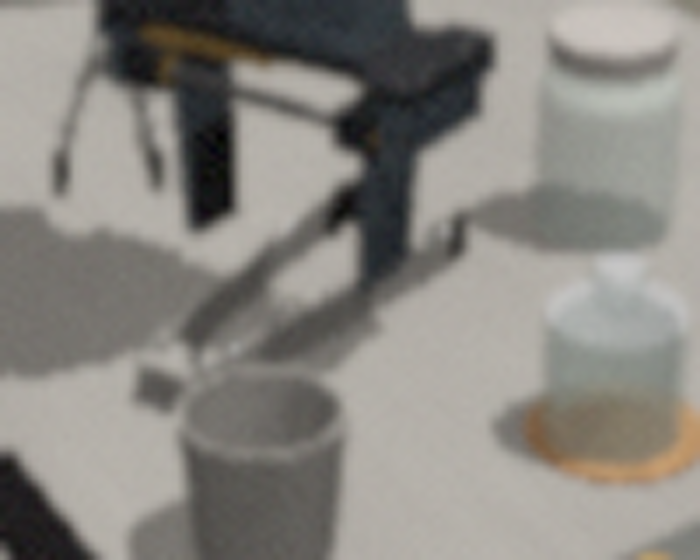

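Emit:
move_arm:
  motion:
    - {"linear":[0,0,0.012],"roll":0}
    - {"linear":[0,0,0.024],"roll":0}
    - {"linear":[0,0,0.031],"roll":0}
    - {"linear":[0,0,0.0335],"roll":0}
    - {"linear":[0,0,0.0335],"roll":0}

```text
clock: 18.88
tool_pos: [0.5733, 0.1802, 0.1935]
ee_rot: [-0.0, -0.208, 0.978, -0.0]
ft_force: [0.4, 0.2, -0.1]
gripper_width: 0.0914
```

Emit:
move_arm:
  motion:
    - {"linear":[0,0,0],"roll":0}
    - {"linear":[0,0,0],"roll":0}
    - {"linear":[0,0,0],"roll":0}
    - {"linear":[0,0,0],"roll":0}
    - {"linear":[0,0,0],"roll":0}
  fingers: 0.47
  force: 35

```text
clock: 19.5
tool_pos: [0.5734, 0.1803, 0.1939]
ee_rot: [0.0, -0.208, 0.978, 0.0]
ft_force: [-0.7, 0.5, 2.6]
gripper_width: 0.0489
```

Emit:
move_arm:
  motion:
    - {"linear":[0,0,-0.005],"roll":0}
    - {"linear":[0,0,-0.02],"roll":0}
    - {"linear":[0,0,-0.05],"roll":0}
    - {"linear":[0,0,-0.09],"roll":0}
    - {"linear":[0,0,-0.12],"roll":0}

```text
clock: 20.12
tool_pos: [0.5733, 0.1802, 0.3164]
ee_rot: [0.001, -0.208, 0.978, -0.0]
ft_force: [0.4, 0.2, -0.9]
gripper_width: 0.0486
```

```bash
python3 - <<'E'
from h import *
o=r.observe();print(o["tool_pos"],o["ee_rot"],o["ft_force"],o["gripper_width"],o["ft_torque"])
im=save("wrist","w14.png")
save("scene","s14.png",(330,150,470,290),5)
save("side","d14.png",(240,110,370,240),5)
for n in ("tongs","tongs_tip","weight","weight_mid"):
  for c in ("wrist","scene","side"):
    for d in r.mark_of(n,c): 
      if n[0]=="w" or np.hypot(d["xyz"][0]-.61,d["xyz"][1]-.19)<.1: print(n,c,np.round(d["xyz"],4),d["confidence"])
E
```

```text
[0.57327807 0.18020561 0.31637789] [ 8.28017598e-04 -2.08068310e-01  9.78113947e-01 -1.59231102e-05] [ 0.44129512  0.24360364 -0.85181804] 0.04861522388349261 [ 0.05820335  0.002739   -0.00404789]
tongs side [0.5733 0.1806 0.1231] 0.85
tongs_tip scene [0.6586 0.2217 0.1374] 0.82
tongs_tip side [0.6591 0.2172 0.1371] 0.78
weight scene [ 0.5157 -0.1846  0.0517] 0.55
weight side [ 0.5137 -0.1877  0.0492] 0.57
weight_mid scene [ 0.5163 -0.1856  0.0641] 0.67
weight_mid side [ 0.5287 -0.197   0.0554] 0.56
weight_mid side [ 0.5155 -0.1855  0.0647] 0.46
```

View pics/w14.png

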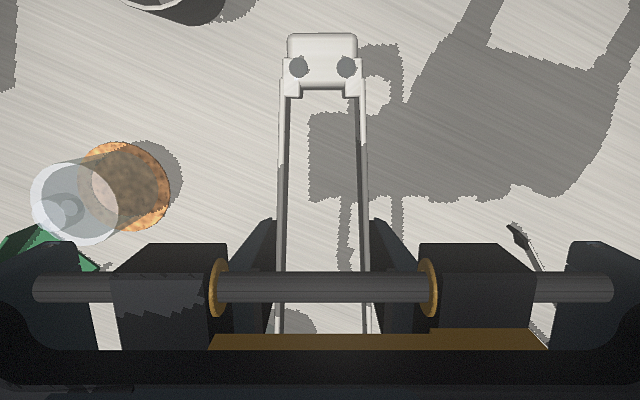

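View pics/s14.png

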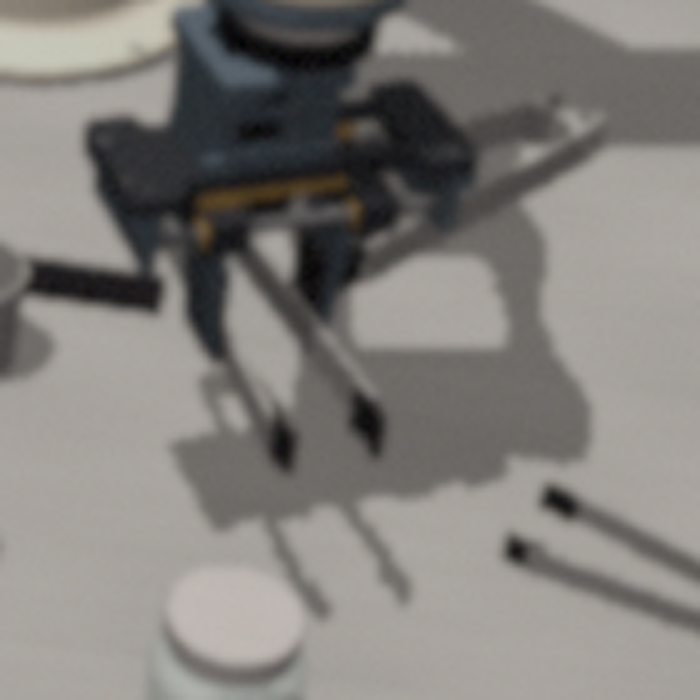

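View pics/d14.png

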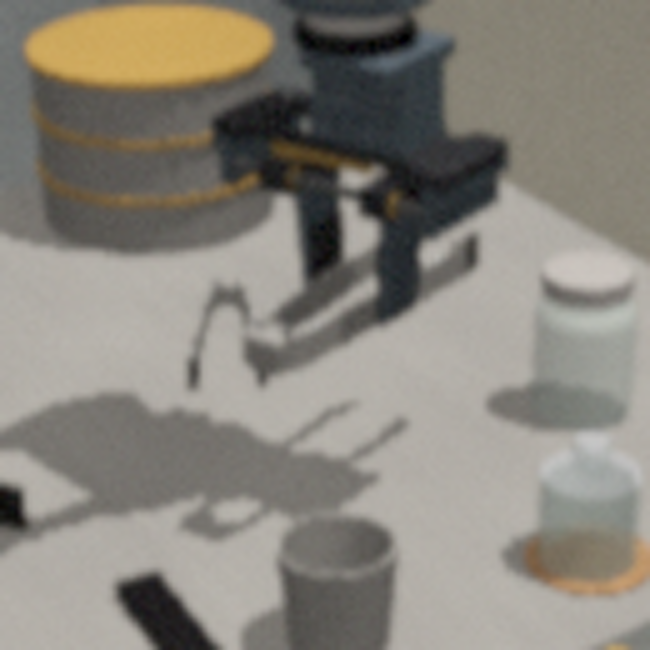

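```bash
python3 - <<'E'
from h import *
def ray(im,u,v):
    T=im["T"];d=T[:3,:3]@np.array([(u-im["cx"])/im["fx"],(v-im["cy"])/im["fy"],1]);return T[:3,3],d/np.linalg.norm(d)
rs=[]
for c in ("scene","side"):
    im=r.get_image(c); hsv=cv2.cvtColor(im["pixels"],cv2.COLOR_RGB2HSV)
    m=cv2.inRange(hsv,(12,100,60),(30,255,255)); u0,v0=proj(im,[.515,-.186,.065]).astype(int)
    M=np.zeros_like(m);M[v0-20:v0+20,u0-15:u0+15]=m[v0-20:v0+20,u0-15:u0+15]
    y,x=np.where(M>0); b=y>=y.max()-5
    print(c,len(x),x.min(),x.max(),y.min(),y.max(),x.mean(),y.mean(), "pred", proj(im,[.515,-.186,.05]),proj(im,[.515,-.186,.092]))
    # body rows centre
    u=(x.min()+x.max())/2;v=(y.min()+y.max())/2
    rs.append(ray(im,u,v)); print(atz(im,u,v,.071))
A=np.zeros((3,3));B=np.zeros(3)
for o,d in rs:
    Q=np.eye(3)-np.outer(d,d);A+=Q;B+=Q@o
print(np.linalg.solve(A,B))
im=r.get_image("wrist"); 
h=atz(im,322.5,67,.1465); t=r.observe()["tool_pos"]; u=np.array([np.cos(np.radians(24)),np.sin(np.radians(24))])
print("hinge",h,"along",(h-t)[:2]@u,"across",(h-t)[:2]@[-u[1],u[0]])
print(atz(im,322.5,38,.1465)[:2]@u-t[:2]@u)
E
```

```text
scene 61 249 254 199 211 251.1639344262295 205.18032786885246 pred [250.64929277 210.70102247] [249.67583001 198.9661238 ]
[ 0.51477492 -0.18211441  0.071     ]
side 84 359 365 240 254 362.4761904761905 247.45238095238096 pred [363.0966339 253.5927946] [363.90213658 240.39516591]
[ 0.51185411 -0.18376357  0.071     ]
[ 0.51297934 -0.18256542  0.06973507]
hinge [0.49071367 0.14267111 0.1465    ] along -0.09071387324660964 across -0.000680168374508711
-0.10170027937447595
```

Emit:
move_arm:
  motion:
    - {"linear":[0.015,-0.015,-0.015],"roll":0}
    - {"linear":[0.045,-0.047,-0.02],"roll":0}
    - {"linear":[0.08,-0.084,-0.02],"roll":0}
    - {"linear":[0.115,-0.12,-0.02],"roll":0}
    - {"linear":[0.15,-0.157,-0.02],"roll":0}

```text
clock: 21.65
tool_pos: [0.499, -0.0261, 0.3345]
ee_rot: [0.0, -0.208, 0.978, -0.0]
ft_force: [1.0, -0.2, -0.6]
gripper_width: 0.0485
```

Emit:
move_arm:
  motion:
    - {"linear":[0.035,-0.037,0],"roll":0}
    - {"linear":[0.07,-0.074,0],"roll":0}
    - {"linear":[0.105,-0.11,0],"roll":0}
    - {"linear":[0.13,-0.135,0],"roll":0}
    - {"linear":[0.145,-0.152,0],"roll":0}

```text
clock: 22.28
tool_pos: [0.4282, -0.224, 0.3345]
ee_rot: [0.0, -0.207, 0.978, -0.0]
ft_force: [-0.2, 0.3, -0.9]
gripper_width: 0.0487
```

Emit:
move_arm:
  motion:
    - {"linear":[0,0,0],"roll":0}

```text
clock: 22.4
tool_pos: [0.4287, -0.2236, 0.3344]
ee_rot: [0.0, -0.207, 0.978, -0.0]
ft_force: [-0.4, 1.2, -1.0]
gripper_width: 0.0485
```

```bash
python3 - <<'E'
from h import *
o=r.observe();print(o["tool_pos"],o["ee_rot"],o["ft_force"],o["gripper_width"],o["joint_positions"][5])
im=save("wrist","w15.png")
save("scene","s15.png",(190,120,310,250),5)
save("side","d15.png",(290,170,430,300),5)
for n in ("tongs","tongs_tip","weight","weight_mid"):
  for c in ("wrist","scene","side"):
    for d in r.mark_of(n,c)[:4]: 
      if np.hypot(d["xyz"][0]-.51,d["xyz"][1]+.19)<.15: print(n,c,np.round(d["xyz"],4),d["confidence"])
E
```

```text
[ 0.42865967 -0.22362456  0.33435767] [ 2.38680976e-04 -2.06874798e-01  9.78367305e-01 -4.21534241e-04] [-0.41093008  1.20994483 -0.96883743] 0.048544615135765225 -2.591749393393044
tongs scene [ 0.4275 -0.2268  0.1404] 0.51
tongs scene [ 0.5307 -0.2026  0.0007] 0.19
tongs side [ 0.4283 -0.2238  0.1387] 0.92
tongs_tip scene [ 0.5175 -0.1833  0.152 ] 0.61
tongs_tip side [ 0.5142 -0.1849  0.1535] 0.6
tongs_tip side [ 0.5286 -0.1972  0.0548] 0.57
weight wrist [ 0.511  -0.1845  0.0567] 0.57
weight wrist [ 0.5287 -0.2019  0.0021] 0.17
weight scene [ 0.5167 -0.1846  0.0493] 0.52
weight side [ 0.517  -0.186   0.0502] 0.48
weight side [ 0.5132 -0.1861  0.1524] 0.35
weight_mid wrist [ 0.5099 -0.1861  0.0674] 0.82
weight_mid scene [ 0.5152 -0.1833  0.0659] 0.48
weight_mid side [ 0.5189 -0.1861  0.0644] 0.43
```

View pics/w15.png

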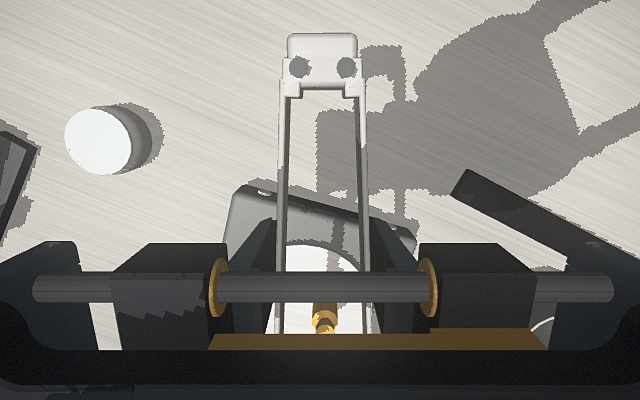

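View pics/s15.png

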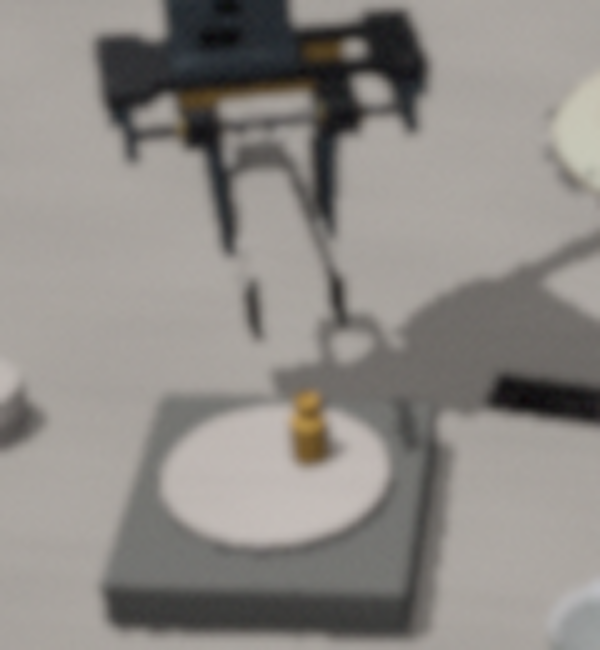

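View pics/d15.png

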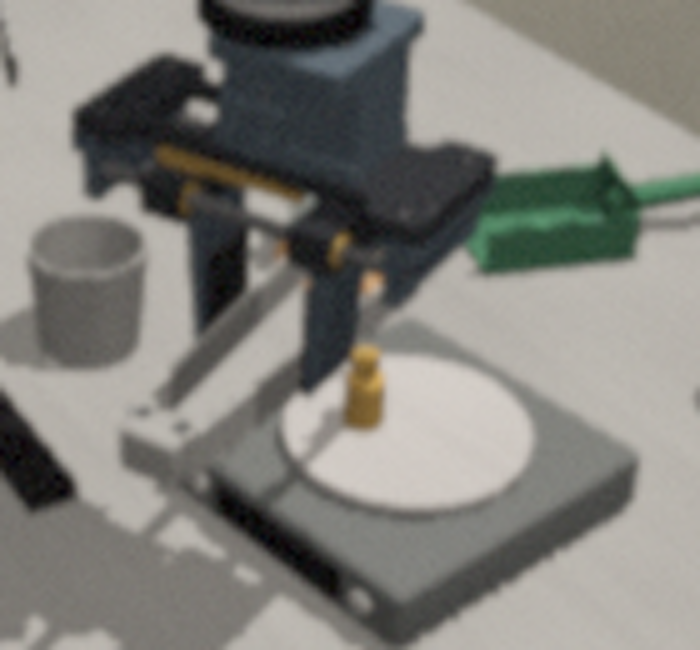

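Emit:
move_arm:
  motion:
    - {"linear":[0,0,0.015],"roll":0}
    - {"linear":[0,0,0.03],"roll":0}
    - {"linear":[0,0,0.036],"roll":0}
    - {"linear":[0,0,0.038],"roll":0}

```text
clock: 23.65
tool_pos: [0.4296, -0.2221, 0.2956]
ee_rot: [-0.0, -0.208, 0.978, 0.0]
ft_force: [0.4, -0.8, -1.0]
gripper_width: 0.0485
```

```bash
python3 - <<'E'
from h import *
o=r.observe();print(o["tool_pos"],o["ft_force"],o["gripper_width"])
a=r.get_image("scene")["pixels"][140:240,200:310,::-1];b=r.get_image("side")["pixels"][190:290,320:430,::-1]
cv2.imwrite("pics/x16.png",cv2.resize(np.hstack([a,b]),(792,360),interpolation=cv2.INTER_CUBIC))
for n in ("tongs_tip","weight","weight_mid"):
  for c in ("scene","side"):
    for d in r.mark_of(n,c)[:4]: 
      if np.hypot(d["xyz"][0]-.51,d["xyz"][1]+.19)<.15: print(n,c,np.round(d["xyz"],4),d["confidence"])
E
```

```text
[ 0.42963129 -0.22213801  0.29560832] [ 0.36517808 -0.77121703 -1.04499886] 0.04848364247888767
tongs_tip scene [ 0.5123 -0.1816  0.1139] 0.62
tongs_tip side [ 0.5145 -0.1884  0.1116] 0.84
weight scene [ 0.5147 -0.1843  0.0512] 0.63
weight side [ 0.514  -0.1844  0.0515] 0.49
weight_mid scene [ 0.5143 -0.1847  0.0662] 0.67
weight_mid scene [ 0.5126 -0.1828  0.1127] 0.56
weight_mid side [ 0.5156 -0.1847  0.0633] 0.61
```

View pics/x16.png

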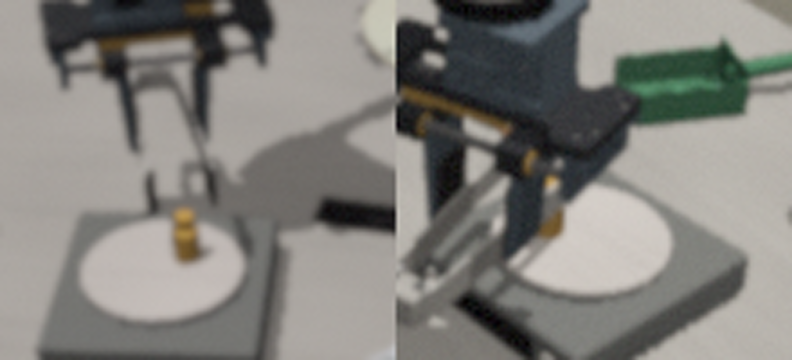

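Emit:
move_arm:
  motion:
    - {"linear":[0,0,0.012],"roll":0}
    - {"linear":[0,0,0.025],"roll":0}
    - {"linear":[0,0,0.038],"roll":0}
    - {"linear":[0,0,0.046],"roll":0}
    - {"linear":[0,0,0.0475],"roll":0}

```text
clock: 24.68
tool_pos: [0.4295, -0.2221, 0.2475]
ee_rot: [-0.0, -0.208, 0.978, 0.0]
ft_force: [-0.8, -1.0, -0.1]
gripper_width: 0.0486
```

```bash
python3 - <<'E'
from h import *
o=r.observe();print(o["tool_pos"],o["ft_force"],o["gripper_width"])
a=r.get_image("scene")["pixels"][150:240,200:300,::-1];b=r.get_image("side")["pixels"][200:290,320:420,::-1]
cv2.imwrite("pics/x17.png",cv2.resize(np.hstack([a,b]),(800,360),interpolation=cv2.INTER_CUBIC))
save("wrist","w17.png")
for n in ("tongs_tip","weight","weight_mid"):
  for c in ("scene","side"):
    for d in r.mark_of(n,c)[:4]: 
      if np.hypot(d["xyz"][0]-.51,d["xyz"][1]+.19)<.15: print(n,c,np.round(d["xyz"],4),d["confidence"])
E
```

```text
[ 0.42947803 -0.22206905  0.24750189] [-0.84698958 -0.96640053 -0.07514113] 0.04858797467874441
tongs_tip scene [ 0.5116 -0.1818  0.0665] 0.68
tongs_tip side [ 0.5123 -0.1882  0.0659] 0.71
weight scene [ 0.5169 -0.1828  0.0434] 0.61
weight_mid scene [ 0.5152 -0.1843  0.0703] 0.61
```

View pics/x17.png

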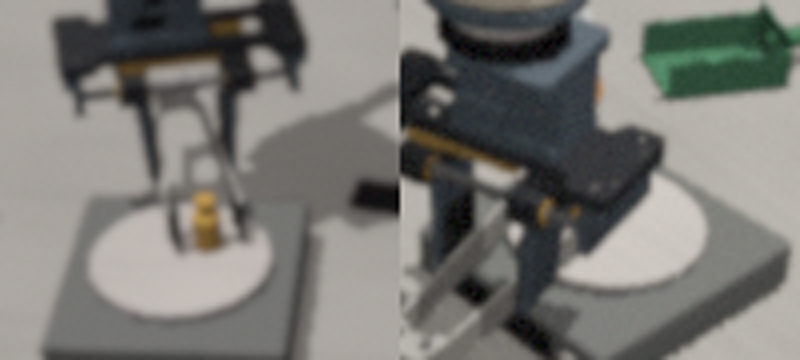

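View pics/w17.png

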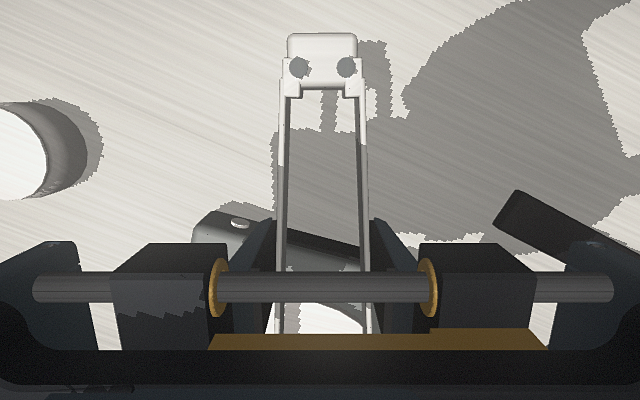

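```bash
python3 - <<'E'
from h import *
im=r.get_image("scene");a0,b0=228,185
p=cv2.resize(im["pixels"][b0:b0+40,a0:a0+50,::-1],None,fx=14,fy=14,interpolation=cv2.INTER_CUBIC)
u=np.array([.9135,.407]);n=np.array([-u[1],u[0]]);t=np.array([.4295,-.2221])
def dot(P,col): q=(proj(im,P)-[a0,b0]+.5)*14; cv2.circle(p,tuple(q.astype(int)),4,col,-1)
for s in (-1,1):
  for l in (.079,.092,.105):
    q=t+u*l+n*s*.0235
    dot([*q,.054],(0,0,255));dot([*q,.078],(255,0,0))
for k in np.linspace(0,6.28,24): dot([.514+.011*np.cos(k),-.1845+.011*np.sin(k),.05],(0,255,0))
cv2.imwrite("pics/x18.png",p)
E
```

```text
(no output)
```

View pics/x18.png

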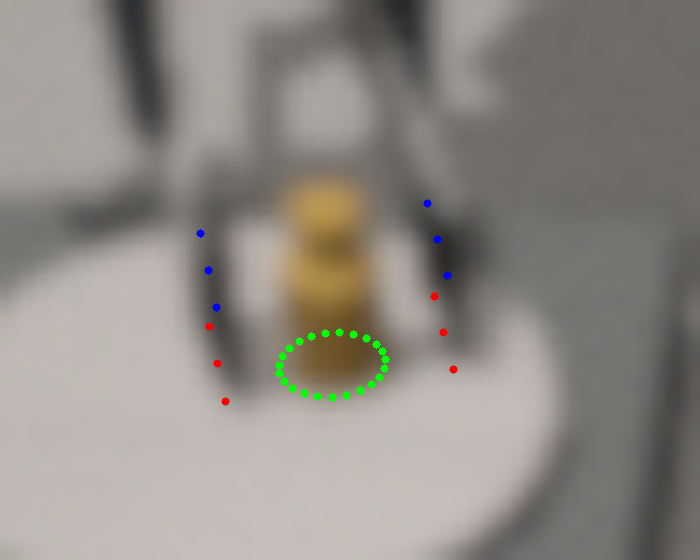

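Emit:
move_arm:
  motion:
    - {"linear":[0.002,-0.001,0],"roll":0}
    - {"linear":[0.002,-0.001,0],"roll":0}

```text
clock: 25.42
tool_pos: [0.4281, -0.224, 0.2482]
ee_rot: [0.0, -0.208, 0.978, -0.0]
ft_force: [0.5, -0.3, -1.6]
gripper_width: 0.0482
```

Emit:
move_arm:
  motion:
    - {"linear":[0,0,0],"roll":0}
    - {"linear":[0,0,0],"roll":0}
    - {"linear":[0,0,0],"roll":0}
    - {"linear":[0,0,0],"roll":0}
  fingers: 0.58
  force: 35

```text
clock: 25.92
tool_pos: [0.4282, -0.2238, 0.2482]
ee_rot: [-0.0, -0.208, 0.978, 0.0]
ft_force: [-0.9, -0.3, -1.2]
gripper_width: 0.0384
```

Emit:
move_arm:
  motion:
    - {"linear":[0,0,0],"roll":0}
    - {"linear":[0,0,0],"roll":0}
    - {"linear":[0,0,0],"roll":0}
    - {"linear":[0,0,0],"roll":0}
    - {"linear":[0,0,0],"roll":0}
  fingers: 0.75
  force: 35

```text
clock: 26.55
tool_pos: [0.4282, -0.2238, 0.2482]
ee_rot: [0.0, -0.208, 0.978, -0.0]
ft_force: [0.4, 0.8, -0.6]
gripper_width: 0.036
```

```bash
python3 - <<'E'
from h import *
o=r.observe();print(o["tool_pos"],o["ft_force"],o["gripper_width"])
save("scene","s19.png",(228,170,288,230),10)
E
```

```text
[ 0.42818598 -0.22384603  0.24823478] [ 0.39024448  0.76666413 -0.58585845] 0.03600670917206222
```

View pics/s19.png

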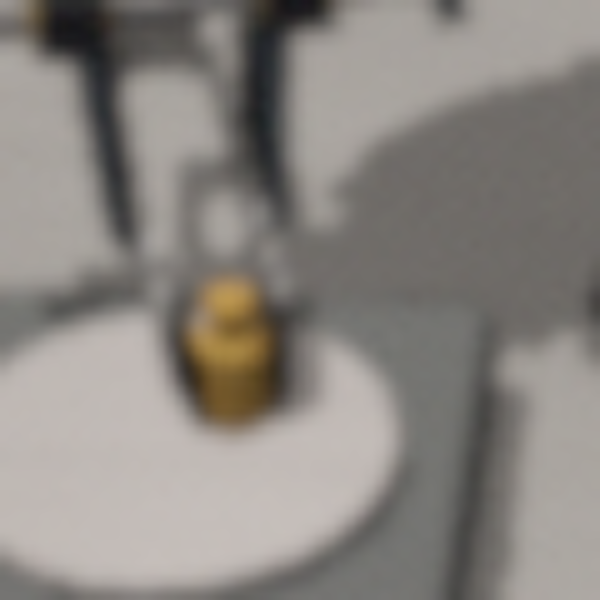

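Width 36.0 mm, exactly the value for holding the weight. The scene crop shows it upright between the tips at (230,350). Lifting now.

Emit:
move_arm:
  motion:
    - {"linear":[0,0,-0.002],"roll":0}
    - {"linear":[0,0,-0.008],"roll":0}
    - {"linear":[0,0,-0.018],"roll":0}
    - {"linear":[0,0,-0.03],"roll":0}
    - {"linear":[0,0,-0.042],"roll":0}

```text
clock: 27.22
tool_pos: [0.4282, -0.2238, 0.2913]
ee_rot: [0.0, -0.208, 0.978, -0.0]
ft_force: [-0.2, 0.2, -1.8]
gripper_width: 0.036
```

Emit:
move_arm:
  motion:
    - {"linear":[0,0,-0.015],"roll":0}
    - {"linear":[0,0,-0.035],"roll":0}
    - {"linear":[0,0,-0.055],"roll":0}
    - {"linear":[0,0,-0.066],"roll":0}
    - {"linear":[0,0,-0.07],"roll":0}

```text
clock: 27.85
tool_pos: [0.4282, -0.2238, 0.3609]
ee_rot: [0.0, -0.208, 0.978, -0.0]
ft_force: [0.2, -0.2, -1.8]
gripper_width: 0.0363
```

Emit:
move_arm:
  motion:
    - {"linear":[0,0,0],"roll":0}
    - {"linear":[0,0,0],"roll":0}
    - {"linear":[0,0,0],"roll":0}
    - {"linear":[0,0,0],"roll":0}

```text
clock: 28.35
tool_pos: [0.4282, -0.2238, 0.36]
ee_rot: [-0.0, -0.208, 0.978, 0.0]
ft_force: [0.3, -0.5, -1.9]
gripper_width: 0.0359
```

```bash
python3 - <<'E'
from h import *
o=r.observe();print(o["tool_pos"],o["ft_force"],o["gripper_width"],o["clock"])
save("scene","s20.png")
save("side","d20.png",(290,130,440,290),4);
save("scene","s20b.png",(200,110,330,290),4)
for n in ("weight","weight_mid","bell","mat","cup","scoop","jar","bar","tin0","tongs"):
  for c in ("scene","side"):
    for d in r.mark_of(n,c)[:3]: 
      if d["confidence"]>.5: print(n,c,np.round(d["xyz"],3),d["confidence"])
E
```

```text
[ 0.4281786  -0.22384141  0.35996458] [ 0.305024   -0.48992548 -1.88845188] 0.0358741153347288 28.35
weight scene [ 0.516 -0.185  0.161] 0.58
weight_mid scene [ 0.517 -0.188  0.178] 0.57
bell scene [0.644 0.014 0.006] 0.85
mat scene [ 0.642  0.008 -0.002] 0.52
cup scene [0.465 0.013 0.002] 0.75
cup side [ 0.464  0.018 -0.001] 0.67
scoop scene [ 0.796 -0.046 -0.002] 0.96
scoop side [ 0.798 -0.046  0.   ] 0.66
jar scene [ 0.761  0.177 -0.004] 0.96
bar scene [0.376 0.011 0.   ] 0.68
bar side [ 0.376  0.01  -0.002] 0.59
tin0 scene [ 0.461 -0.417 -0.003] 0.86
tin0 scene [ 0.755 -0.238  0.002] 0.66
tin0 side [ 0.461 -0.413  0.003] 0.92
tin0 side [ 0.756 -0.242  0.001] 0.91
tongs scene [0.589 0.41  0.003] 0.94
tongs scene [ 0.233  0.304 -0.002] 0.7
tongs scene [ 0.431 -0.226  0.164] 0.68
tongs side [0.231 0.307 0.   ] 0.96
tongs side [ 0.427 -0.227  0.165] 0.71
tongs side [ 0.589  0.413 -0.003] 0.54
```

View pics/s20b.png

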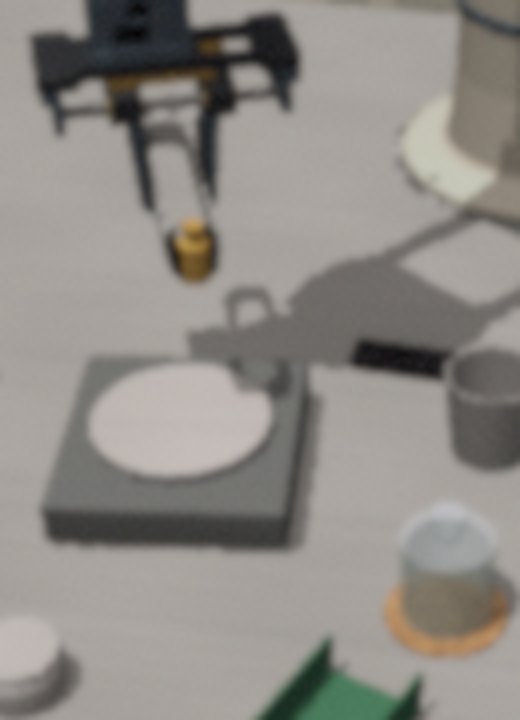

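View pics/d20.png

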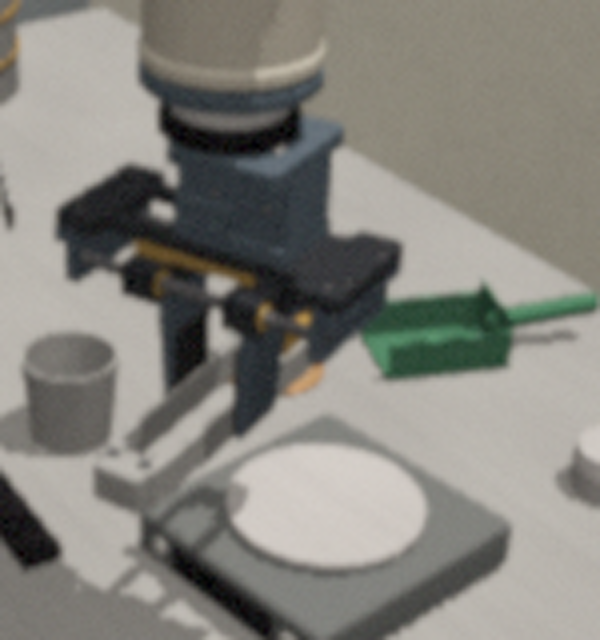

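View pics/s20.png

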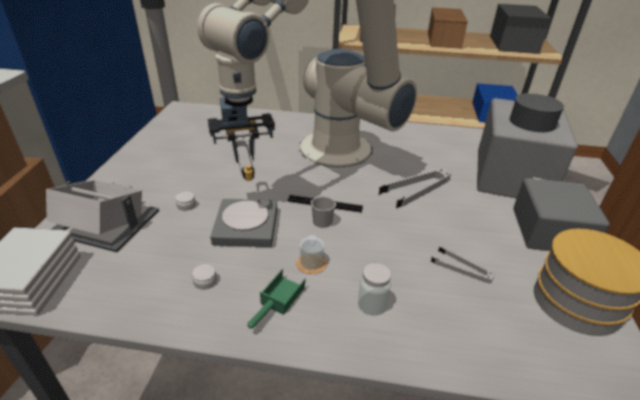

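Weight is held upright at (193,250) in the crop, with its base about 11 cm above the pan. The bell stands on the mat, and everything else is in place. Handing in.

```bash
python3 -c "
from rig import r
print(r.hand_in())"
```

```text
the job is handed in; nothing more can be done
None
```

The job is handed in at about 28 s of the 72 s allowed. The bell stands on the cork mat, and the middle-sized tongs are holding the weight upright about 11 cm above the pan.

- **Bell:** My first grip closed on the top few mm of the bell's wall (63 mm opening) instead of the knob. I set it back down, took a deeper grip on the wall, and carried it to the mat. A wrist-camera overlay put it within about 1 mm of the mat's centre. The scene and side cameras differed from each other by a few mm.
- **Tongs and weight:** I took the tongs whose origin-to-tip distance measured about 97 mm, closest to the given 90 mm; the other pairs measured about 120 and 67 mm. The tips closed on the weight at 36.0 mm outer width, the given holding width. After lifting, that width held (35.9 mm) and the force reading stayed steady. The networks put the weight's base at z about 0.161 m, against 0.050 m for the pan.
- **Everything else:** The cup, scoop, jar, bar, tins and other tongs all measured within a few mm of where they started. The gripper never came near the weight.

No final check failed.

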